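# Tighten the air elbows, scrap the old ones, start the compressor

## Task

The two new brass elbows on the bench air manifold have only been started by hand: screw each one down, clockwise seen from above, until it gets tight and then on until its hose barb points straight out from the manifold's front side (the long side nearer the robot), but never past that. Drop every old black plastic elbow lying on the bench into the yellow scrap bin. Once both brass elbows are set, and not before, slide the orange dust cover on the compressor's grey starter box aside, press the green start button fully in, let it go and slide the cover fully shut again; leave the angle gauge, the spanner, the thread tape and the jar where they are.

Things in the scene. Friction and masses are not known exactly. Their poses are not given: they have to be found in the camera images.
- manifold (a point): middle of the top face of the fixed aluminium manifold bar: 40 x 40 mm section, 300 mm along its own y, top 85 mm above the bench, held 125 mm either side of its middle by blue clamps that stand 11 mm above it. x points to the back, away from the robot; the front is its -x side. It is on a plywood board 18 mm thick, from 50 mm before to 185 mm behind the bar, 350 mm long
- elbow_a_mid (a point): middle of the body of the brass elbow in the bar's left (+y) port, on its screw axis, 75 mm from the bar's middle, 34 mm above the bar's top. The body is a block 26 mm along its own x, 24 mm across the flats along its own y, from 13 to 50 mm above the bar; z up; under it a hex 27 mm wide. The hose barb points along its own -x. Best pinched from above across the flats
- elbow_a_tip (a point): end of elbow_a's hose barb (15 mm thick), 48 mm from the screw axis, 37.5 mm above the bar. It starts 2.4 to 4.2 rad short of the front; clockwise from above screws it in (1.8 mm a turn): 0.15 N m until it gets tight 0.4 rad short of the front, then 0.30 N m rising by 0.25 N m per rad. It stays where it is left
- elbow_b_mid (a point): the same as elbow_a_mid for the brass elbow in the bar's right (-y) port
- elbow_b_tip (a point): end of elbow_b's hose barb
- old1_mid (a point): middle of the body block of an old black plastic elbow (50 g), shaped like the brass ones, lying on its side (perhaps otherwise once dropped). Block 26 mm along its own x, 37 along y, 24 along z; this point 12 mm above the bench. The barb, 15 mm thick, good to pinch, runs 19 to 48 mm out along -x at y +6 mm; hex and 19 mm thread along -y to 45 mm
- old2_mid (a point): the same on another old elbow
- old3_mid (a point): the same on another old elbow
- old4_mid (a point): the same on another old elbow
- old5_mid (a point): the same on another old elbow
- bin_floor (a point): the middle of the inner floor (5 mm above the bench) of the fixed yellow scrap bin, open at the top, 200 mm along its own x by 170 mm along its y outside, walls 5 mm thick and 65 mm high above the bench
- cover (a joint): slide of the orange dust cover, m: 0 fully shut over the green button, grows along the box's own +y to 0.075 fully open; starts at 0 to 0.01; the button can be pressed from 0.065 on. It takes about 2 N and stays where it is left
- cover_grip (a point): middle of the upright grip rib on the cover: 38 mm along its own x, 12 mm along its own y (the slide direction, +y opens), top 13 mm above this point. The cover plate (64 x 68 x 4 mm) at its foot has its top 90 mm above the bench; rails 40 mm either side of it along y reach 92 mm. The box is fixed, grey, 120 x 190 mm, 65 mm high
- start_button (a joint): travel of the green start button, m: 0 out, 0.006 fully in; it springs back; fully in takes 5 N
- start_button_top (a point): the middle of the top of the green start button (28 mm across), 83 mm above the bench when out, under the cover's shut position, between rails 66 mm apart inside; pressed straight down
- gauge_mid (a point): middle of a black digital angle gauge with a green display, 26 x 56 x 56 mm, standing on the plywood board behind the bar; to be left alone
- spanner_grip (a point): an open spanner lying on the bench, 190 mm long; to be left alone
- tape_reel: a white and blue reel of thread tape lying flat on the plywood board, 58 mm across, 13 mm high, origin under its middle; to be left alone
- jar: a small jar with a black lid, 68 mm across, 75 mm high, origin under its middle; to be left alone
- regulator_top (a point): middle of the top of the fixed filter-regulator that stands behind the bar's middle: 160 mm above the bench, 56 mm deep, 45 mm to either side, with copper pipes before and behind it
There are look-alikes about, which are no part of the job. Leave any white look-alike of the part that bears old5_mid alone. What is shaped like the part that bears old3_mid but red is not meant.

How it is judged:
By the outcome, as a careful person would: the job done as asked, in the order asked, and still so for the second after the job is handed in, with the robot touching nothing.
Of old1, old2, old3, old4, old5 only 3 to 5 are there at a start; the rules pass over those that are not, and their reading is None.
At some moment in a run one of old1, old2, old3, old4, old5 may be knocked a few centimetres aside while the robot is not near it.
Once in a run the grip may slacken for a moment while it holds something.
It also fails if it takes over 210 s, if anything falls off the work surface, if the arm or the gripper's body presses on something with over 40 N, if the wrist force passes 120 N, or if a joint passes its speed limit or range.

## Robot

A 7-joint arm with a two-finger parallel gripper is mounted at the origin on the work surface. World frame = base frame: x ahead of the robot, y to its left, z up, the work surface at z = 0. Lengths are in m, angles in rad, forces in N, time in s.
With the tool pointing down it reaches from about 0.425 to 0.825 m from the base axis. Payload 3.6 kg.
Tool frame: the origin (TCP) lies on the centre line of the jaws, within the pads' length; the fingertips stand 22 mm ahead of it and the grasp point (between the pads) lies 3 mm ahead of it; z points along the fingers, y is the line along which they close (so a half turn about z gives the same grasp; the last joint's range is limited). The gripper opens to 85 mm and grips with 20 to 120 N. Pads are 22 mm wide; open, the fingers measure 114 mm over their backs; the gripper's body (76 mm by 85 mm) begins 54 mm behind the grasp point. The pads swing forward as they close: fully open they stand 13 mm farther back than shut.
Start: joints at [1.147, 0.615, -0.013, 1.423, 0.008, 1.103, -0.04], TCP at [0.252, -0.599, 0.253] pointing down, gripper open.
Joint ranges: [-3.12, 3.12], [-0.3, 2.06], [-1.34, 1.32], [0.26, 2.42], [-1.36, 4.5], [0.01, 1.98], [-2.84, 2.84]. Speed limits (rad/s): [2.79, 2.79, 3.14, 3.14, 3.14, 3.14, 3.14].

## Interface

Orientations are given as a unit quaternion [x, y, z, w].
In Python, from workcell import bot gives the robot as it stands.
- The arm moves only by the tool move_arm, never from a script. Its argument "steps" is a list of rows, each a list of 6 numbers: the shift along the world's x, y, z normalised to -1 to 1, where 1 is 1000 mm, then the turn, a rotation vector about the world's x, y, z normalised to -1 to 1, where 1 is 60 degrees. In form: [[dx, dy, dz, rx, ry, rz], ...]. A call has 1 to 8 rows; each row is the pose to reach, as a shift and turn from the pose commanded when the call began; what a row does not reach only later rows make up. A row lasts 1/12 s, in which the tool goes at most 41.7 mm and 7.16 degrees, less where a joint would pass 70% of its speed; a pose out of reach is approached as far as the arm can. A call with a number of a shift or a turn outside -1 to 1 is refused whole. A call with a gripper value outside its range is refused whole. "jaw" is the opening, from -1 (shut) to 1 (fully open), so that 0 is half open, set as the call begins (left out, the last holds). The fingers move at their own pace and stop on an object; the grip force is fixed at half the most. Time passes only in rows, so rows that repeat a pose let the fingers close. It gives the time, the measured TCP pose, the force, the opening and the grip force at its end, in the units of the state.
- bot.observe(): the state, without advancing time (a new reading comes with each control period).
- bot.read_camera(name): name is "scene" or "top" or "wrist"; returns a dict with "img" (420x560x3 uint8, blue, green, red), "vfov" (degrees; the focal length in pixels is half the picture's height over the tangent of half this angle, whatever the lens; pixels are square), "cx", "cy" (the principal point, pixels), "R" (3x3) and "t" (3): a world point X has camera coordinates R X + t; the wrist camera has in their place "tool_from_camera" (4x4, takes a point from camera to tool coordinates, whose origin is the TCP and whose axes are the flange's). Camera axes: x right, y down, z forward; pixel columns grow to the right and rows downward; lengths in m; the calibration is good to about 2 mm. A picture is of the moment at which its call begins: read the wrist's pose just before it. There is no depth.
- bot.finish_job(): hands the job in; it is judged then, once.
The state is a dict: "time_s": time; "joint_positions": joint angles; "joint_velocities": joint speeds; "effort": joint torques, N m; "tool_pos": TCP position; "tcp_rot": TCP orientation; "ft_force": force on the tool from outside, world axes, zero at the start; "torque": the same for the moment, N m; "opening": finger opening in m; "finger_force": force on a finger pad.
Only numpy, scipy, OpenCV 4.12 (cv2) and the standard library are available. Lean on these libraries where they do the work, as an engineer would, in place of code of your own. Each camera call takes 0.05 s, during which the arm holds its last target. There are 200 camera calls.

## Working session

There is one attempt and no reset: what is moved stays moved. The work goes in short steps, Python scripts to look and compute and a tool call to move; the robot and the scene stay as the last step left them, time stands still between calls to the robot, and variables do not carry over. Pictures are saved under pics/ and viewed, at most 14 in all, crops included, and the job is handed in when it is done.

Besides the shell and the picture viewer there is one more tool, called after ">>>" as name(argument=value, ...) on one line, values as JSON. move_arm: Moves the arm, as the interface text tells. Scaled input: -1 to 1 covers 1000 mm each way for a shift and 60 degrees each way for a turn. Its arguments: {"type":"object","properties":{"steps":{"type":"array","items":{"type":"array","items":{"type":"number"}}},"jaw":{"type":"number"}},"required":["steps"]}

```bash
ls; mkdir -p pics
cat > h.py <<'E'
import numpy as np, cv2
from workcell import bot
from scipy.spatial.transform import Rotation as Ro
def cam(n):
    s=bot.observe(); c=bot.read_camera(n); c['img']=np.array(c['img'])
    c['f']=c['img'].shape[0]/2/np.tan(np.radians(c['vfov'])/2)
    if n=='wrist':
        T=np.eye(4);T[:3,:3]=Ro.from_quat(s['tcp_rot']).as_matrix();T[:3,3]=s['tool_pos']
        M=np.linalg.inv(T@np.array(c['tool_from_camera']));c['R']=M[:3,:3];c['t']=M[:3,3]
    c['R']=np.array(c['R']);c['t']=np.array(c['t']);return c
def onz(c,u,v,z):
    d=c['R'].T@np.array([(u-c['cx'])/c['f'],(v-c['cy'])/c['f'],1]);o=-c['R'].T@c['t']
    return o+d*(z-o[2])/d[2]
def px(c,X):
    p=c['R']@np.array(X)+c['t'];return c['cx']+c['f']*p[0]/p[2],c['cy']+c['f']*p[1]/p[2]
E
python3 - <<'E'
from h import *
for n in ['scene','top']:
    c=cam(n);cv2.imwrite(f'pics/{n}0.png',cv2.resize(c['img'],(800,600),interpolation=cv2.INTER_CUBIC));print(n,c['vfov'],c['cx'],c['cy'],-c['R'].T@c['t'],c['R'].round(2).tolist())
    np.save(f'pics/{n}0.npy',c,allow_pickle=True)
print(bot.observe())
E
```

```text
pics
scene 42.6069522616939 281.888644338369 206.43202927147274 [1.41596302 0.13401022 1.19114884] [[-0.18, 0.98, 0.0], [0.76, 0.14, -0.63], [-0.62, -0.11, -0.77]]
top 50.52369089565275 280.07976003907083 206.69805910713907 [ 0.49851486 -0.02256264  1.12063741] [[0.01, -1.0, 0.03], [-1.0, -0.01, -0.05], [0.05, -0.03, -1.0]]
{'time_s': 0.1, 'joint_positions': array([ 1.14648357,  0.61583257, -0.01261179,  1.42475698,  0.00807143,
        1.10344283, -0.04038438]), 'joint_velocities': array([ 0.00029489, -0.00068405,  0.00095162, -0.00323257,  0.00109063,
        0.00148227, -0.00079419]), 'effort': array([ 1.36500887e-03, -4.70383036e+01,  2.60875700e-01, -1.71570253e+01,
        1.02210342e-02,  5.92037220e-03, -1.42112532e-05]), 'tool_pos': array([ 0.25157292, -0.59863105,  0.25224135]), 'tcp_rot': array([ 9.80276190e-01,  1.97628852e-01, -2.40489418e-04, -1.17074464e-03]), 'ft_force': array([-0.01999147,  0.66720708, -0.04226771]), 'torque': array([-0.03186161, -0.01462702,  0.02833342]), 'finger_force': 0.0, 'opening': 0.08528429342952343}
```

View pics/top0.png

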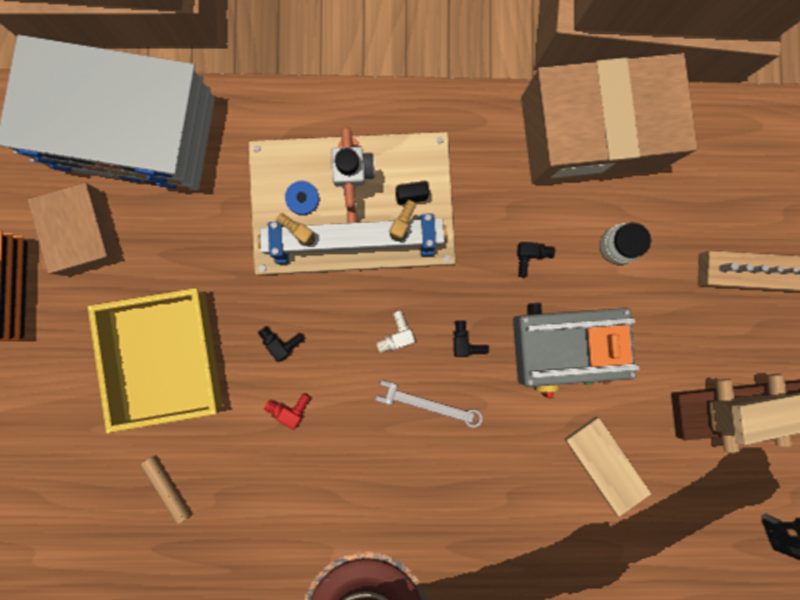

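View pics/scene0.png

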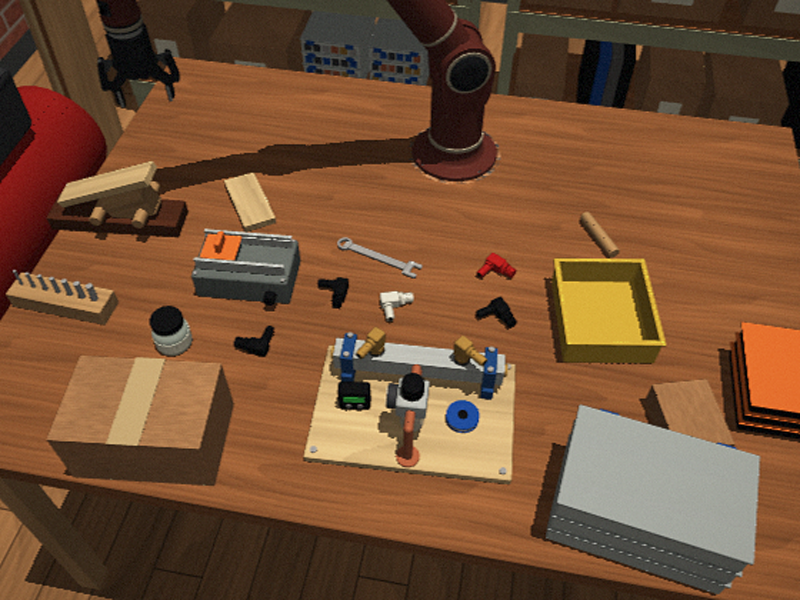

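Top view (800 scale): black elbows at (280,343), (468,340) and (533,255). The look-alikes to leave are red (288,410) and white (398,332); also black but not wanted are the gauge (412,192), box knob (535,308) and jar lid (632,240). Brass A is at (303,235) with its tip at (281,217), and brass B at (400,228) with its tip at (408,205). The bin is at (153,360) and the cover rib at (614,345). Next I'll measure these and take one close crop.

Run:
```python
from h import *
c=np.load('pics/top0.npy',allow_pickle=True).item();im=c['img'];hsv=cv2.cvtColor(im,cv2.COLOR_BGR2HSV)
k=.7
def blobs(name,lo,hi,z,amin=30,roi=None):
    m=cv2.inRange(hsv,np.array(lo),np.array(hi))
    if roi: 
        r=np.zeros_like(m);x0,y0,x1,y1=[int(a*k) for a in roi];r[y0:y1,x0:x1]=255;m&=r
    for cn in cv2.findContours(m,0,1)[0]:
        if cv2.contourArea(cn)<amin:continue
        (u,v),wh,a=cv2.minAreaRect(cn);M=cv2.moments(cn);
        P=onz(c,u,v,z);b=np.array([onz(c,*p,z)[:2] for p in cv2.boxPoints(((u,v),wh,a))])
        e=[b[1]-b[0],b[2]-b[1]];
        print(name,(round(u/k),round(v/k)),'xy',P[:2].round(4),'cen',onz(c,M['m10']/M['m00'],M['m01']/M['m00'],z)[:2].round(4),'sides',[round(np.hypot(*q)*1000) for q in e],'ang',[round(np.degrees(np.arctan2(q[1],q[0])),1) for q in e])
blobs('black',[0,0,0],[180,255,45],.012,60,(250,230,560,370))
blobs('brass',[12,110,90],[28,255,255],.119,20,(265,195,430,250))
blobs('clamp',[100,140,40],[125,255,255],.096,20,(255,200,450,270))
blobs('tape',[100,140,40],[125,255,255],.031,20,(280,175,325,219))
blobs('bar',[0,0,150],[180,45,255],.085,100,(255,210,450,260))
blobs('yellow',[20,120,60],[32,255,255],.065,500,(80,270,240,450))
blobs('orange',[5,190,120],[16,255,255],.09,100,(570,310,650,390))
blobs('jar',[0,0,0],[180,255,45],.075,100,(595,215,660,265))
blobs('reg',[0,0,0],[180,255,45],.16,60,(325,140,372,182))
cv2.imwrite('pics/crop1.png',np.hstack([cv2.resize(im[int(y*k):int(y*k)+98,int(x*k):int(x*k)+126],(400,311),interpolation=2) for x,y in [(245,190),]]+[cv2.resize(im[int(y*k):int(y*k)+98,int(x*k):int(x*k)+126],(400,311),interpolation=2) for x,y in [(380,180)]]))
```

```text
black (279, 337) xy [0.4788 0.151 ] cen [0.4673 0.152 ] sides [61, 61] ang [np.float64(-44.2), np.float64(-134.5)]
black (471, 338) xy [ 0.4793 -0.1817] cen [ 0.4726 -0.1706] sides [58, 57] ang [np.float64(-89.6), np.float64(180.0)]
black (536, 259) xy [ 0.6182 -0.2967] cen [ 0.6278 -0.2892] sides [61, 58] ang [np.float64(-89.4), np.float64(179.7)]
brass (293, 226) xy [0.6566 0.1146] cen [0.6536 0.1124] sides [23, 62] ang [np.float64(-38.6), np.float64(-129.4)]
brass (402, 218) xy [ 0.6707 -0.0573] cen [ 0.6678 -0.0576] sides [62, 23] ang [np.float64(-20.0), np.float64(-110.0)]
clamp (276, 244) xy [0.6299 0.1455] cen [0.6294 0.1443] sides [24, 61] ang [np.float64(-78.4), np.float64(-168.5)]
clamp (427, 235) xy [ 0.6472 -0.0988] cen [ 0.6455 -0.0986] sides [22, 64] ang [np.float64(-87.0), np.float64(-177.5)]
clamp (302, 206) xy [0.6915 0.1042] cen [0.6928 0.1049] sides [48, 21] ang [np.float64(-89.3), np.float64(-179.3)]
tape (302, 198) xy [0.7192 0.1131] cen [0.7194 0.1138] sides [52, 54] ang [np.float64(-43.8), np.float64(-134.7)]
bar (351, 235) xy [0.6481 0.0248] cen [0.6472 0.0235] sides [229, 39] ang [np.float64(-86.4), np.float64(-176.8)]
yellow (154, 359) xy [0.4428 0.3453] cen [0.4429 0.3454] sides [192, 211] ang [np.float64(-80.5), np.float64(-170.0)]
jar (631, 240) xy [ 0.6453 -0.4427] cen [ 0.6453 -0.4429] sides [58, 53] ang [np.float64(-89.4), np.float64(179.2)]
reg (346, 161) xy [0.7505 0.03  ] cen [0.7496 0.0294] sides [37, 33] ang [np.float64(0.6), np.float64(-89.1)]
```

View pics/crop1.png

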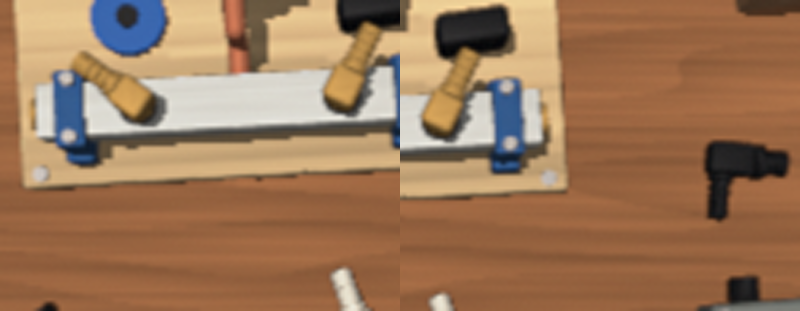

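The crop confirms brass A has its barb back-left and brass B back-right, with the third black elbow right of the board. The bar is yawed about 3.4°. A needs about 227° clockwise and B about 157°. I'll start with B.

>>> move_arm(steps=[[0.134,0.183,0.0,0,0,0.762],[0.134,0.183,0.0,0,0,0.762],[0.134,0.183,0.0,0,0,0.762],[0.134,0.183,0.0,0,0,0.762],[0.134,0.183,0.0,0,0,0.762],[0.134,0.183,0.0,0,0,0.762],[0.134,0.183,0.0,0,0,0.762],[0.134,0.183,0.0,0,0,0.762]])

```text
time_s: 0.77
tool_pos: [0.3869, -0.4144, 0.2531]
tcp_rot: [0.825, 0.565, 0.0, -0.001]
ft_force: [-0.5, -0.3, 0.8]
opening: 0.0855
finger_force: 0.0
```

>>> move_arm(steps=[[0.134,0.183,0.0,0,0,0.762],[0.134,0.183,0.0,0,0,0.762],[0.134,0.183,0.0,0,0,0.762],[0.134,0.183,0.0,0,0,0.762],[0.134,0.183,0.0,0,0,0.762],[0.134,0.183,0.0,0,0,0.762],[0.134,0.183,0.0,0,0,0.762],[0.134,0.183,0.0,0,0,0.762]])

```text
time_s: 1.43
tool_pos: [0.5201, -0.2328, 0.2527]
tcp_rot: [0.543, 0.84, -0.0, -0.001]
ft_force: [-0.1, -0.2, -0.8]
opening: 0.0852
finger_force: 0.0
```

>>> move_arm(steps=[[0.133,0.182,0.0,0,0,0.762],[0.133,0.182,0.0,0,0,0.762],[0.133,0.182,0.0,0,0,0.762],[0.133,0.182,0.0,0,0,0.762],[0.133,0.182,0.0,0,0,0.762],[0.133,0.182,0.0,0,0,0.762],[0.133,0.182,0.0,0,0,0.762],[0.133,0.182,0.0,0,0,0.762]])

```text
time_s: 2.1
tool_pos: [0.6529, -0.0521, 0.252]
tcp_rot: [0.175, 0.985, -0.001, -0.001]
ft_force: [-0.6, -1.1, 0.0]
opening: 0.0853
finger_force: 0.0
```

```bash
cat >> h.py <<'E'
def blobs(c,name,lo,hi,z,amin=100,near=None,r=.07):
    hsv=cv2.cvtColor(c['img'],cv2.COLOR_BGR2HSV);m=cv2.inRange(hsv,np.array(lo),np.array(hi))
    for cn in cv2.findContours(m,0,1)[0]:
        if cv2.contourArea(cn)<amin:continue
        (u,v),wh,a=cv2.minAreaRect(cn);P=onz(c,u,v,z)[:2]
        if near is not None and np.hypot(*(P-near))>r: continue
        b=np.array([onz(c,*p,z)[:2] for p in cv2.boxPoints(((u,v),wh,a))]);e=[b[1]-b[0],b[2]-b[1]]
        M=cv2.moments(cn);print(name,(round(u),round(v)),'xy',P.round(4),'cen',onz(c,M['m10']/M['m00'],M['m01']/M['m00'],z)[:2].round(4),'sides',[round(float(np.hypot(*q)*1000),1) for q in e],'ang',[round(float(np.degrees(np.arctan2(q[1],q[0]))),1) for q in e])
def st():
    s=bot.observe();q=s['tcp_rot'];print('t',round(s['time_s'],1),'pos',s['tool_pos'].round(4),'yaw',round(np.degrees(2*np.arctan2(q[1],q[0]))%360,2),'q',s['joint_positions'].round(2),'F',s['ft_force'].round(1),'T',s['torque'].round(2),'op',round(s['opening'],4),'ff',round(s['finger_force'],1),'tilt',q[2:].round(3))
E
python3 - <<'E'
from h import *
st();c=cam('wrist');np.save('pics/w1.npy',c,allow_pickle=True);cv2.imwrite('pics/w1.png',c['img'])
print('cam',-c['R'].T@c['t'],c['R'].round(2).tolist())
blobs(c,'brass',[12,110,90],[28,255,255],.125,300)
blobs(c,'bar',[0,0,150],[180,45,255],.085,1000)
E
```

```text
t 2.1 pos [ 0.6529 -0.0521  0.252 ] yaw 159.82 q [ 0.4   0.7  -0.66  1.39  0.44  1.2   0.91] F [-0.6 -1.1  0. ] T [-0.03 -0.01  0.  ] op 0.0853 ff 0.0 tilt [-0.001 -0.001]
cam [ 0.57848364 -0.02537053  0.37411106] [[0.34, 0.94, -0.0], [0.89, -0.33, 0.31], [0.29, -0.11, -0.95]]
brass (278, 254) xy [ 0.686  -0.0668] cen [ 0.6875 -0.0669] sides [28.8, 14.6] ang [152.8, 62.3]
brass (512, 225) xy [0.7215 0.0958] cen [0.7144 0.0869] sides [110.7, 193.2] ang [98.6, 17.2]
brass (189, 254) xy [ 0.6638 -0.1278] cen [ 0.6744 -0.139 ] sides [242.5, 314.0] ang [129.7, 52.5]
brass (328, 88) xy [0.5894 0.0023] cen [ 0.5693 -0.0015] sides [272.5, 108.8] ang [69.8, -7.3]
bar (398, 142) xy [0.6468 0.0453] cen [0.6446 0.0403] sides [195.9, 38.1] ang [93.5, 12.9]
```

View pics/w1.png

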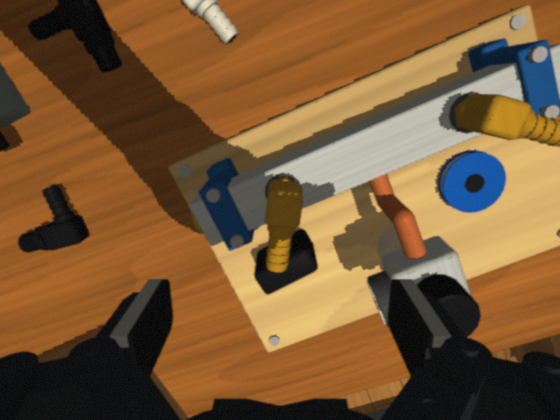

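The wrist view shows brass B with its block at about (284,200) and tip at (277,268), the regulator at (425,270), and brass A at the right, (500,115). Nothing is in the way of a descent on B. Next, the bar edges.

Run:
```python
from h import *
for f in ['pics/w1.npy','pics/top0.npy']:
    c=np.load(f,allow_pickle=True).item()
    l=cv2.createLineSegmentDetector().detect(cv2.cvtColor(c['img'],6))[0][:,0]
    for s in l:
        for z in (.085,.018):
            a=onz(c,s[0],s[1],z);b=onz(c,s[2],s[3],z);L=np.hypot(*(b-a)[:2])
            if L>.06 and abs(abs(b-a)[0])<.2*L and .5<a[0]<.9 and abs(a[1]-.03)<.2:
                print(f[5:8],z,s.round(),round(L,3),'mid',((a+b)/2).round(4)[:2],'x at y=.025',round(a[0]+(b-a)[0]*(.025-a[1])/(b-a)[1],4),'yaw',round(np.degrees(np.arctan(-(b-a)[0]/(b-a)[1])),2))
    print([np.round(px(c,p)) for p in [(.6535,-.0505,.135),(.6535,-.0505,.098),(.6535+.048*.94,-.0505-.048*.342,.1225),(.6445,.0995,.135)]])
```

```text
w1. 0.018 [316. 270. 266. 295.] 0.061 mid [ 0.768 -0.083] x at y=.025 0.75 yaw 9.45
w1. 0.085 [510.  66. 266. 171.] 0.192 mid [0.6276 0.0381] x at y=.025 0.6284 yaw 3.6
w1. 0.018 [510.  66. 266. 171.] 0.237 mid [0.639  0.0528] x at y=.025 0.6407 yaw 3.6
w1. 0.085 [528.   5. 228. 140.] 0.229 mid [0.5936 0.038 ] x at y=.025 0.5944 yaw 3.64
w1. 0.018 [528.   5. 228. 140.] 0.282 mid [0.5971 0.0526] x at y=.025 0.5988 yaw 3.64
w1. 0.085 [269. 352. 377. 312.] 0.105 mid [ 0.7894 -0.0631] x at y=.025 0.7837 yaw 3.72
w1. 0.018 [269. 352. 377. 312.] 0.129 mid [ 0.8383 -0.0718] x at y=.025 0.832 yaw 3.72
w1. 0.085 [466. 279. 559. 245.] 0.079 mid [0.7784 0.1094] x at y=.025 0.7839 yaw 3.7
w1. 0.018 [466. 279. 559. 245.] 0.097 mid [0.8247 0.1407] x at y=.025 0.8322 yaw 3.7
w1. 0.018 [455. 252. 393. 275.] 0.068 mid [0.7944 0.0542] x at y=.025 0.796 yaw 3.04
w1. 0.085 [393. 169. 475. 135.] 0.065 mid [0.6639 0.0688] x at y=.025 0.6668 yaw 3.77
w1. 0.018 [393. 169. 475. 135.] 0.08 mid [0.6837 0.0906] x at y=.025 0.688 yaw 3.77
w1. 0.085 [326. 374. 260. 393.] 0.067 mid [ 0.834  -0.1072] x at y=.025 0.
[... 1476 characters left out ...]
.45
top 0.018 [263. 182. 216. 185.] 0.118 mid [0.6092 0.0436] x at y=.025 0.6103 yaw 3.45
top 0.085 [199. 214. 229. 217.] 0.07 mid [0.528  0.0967] x at y=.025 0.5229 yaw -4.05
top 0.018 [199. 214. 229. 217.] 0.074 mid [0.5299 0.1044] x at y=.025 0.5242 yaw -4.05
top 0.085 [244. 192. 281. 193.] 0.085 mid [ 0.5822 -0.0144] x at y=.025 0.5836 yaw -1.98
top 0.018 [244. 192. 281. 193.] 0.09 mid [ 0.5876 -0.0138] x at y=.025 0.5889 yaw -1.98
top 0.085 [311. 204. 344. 204.] 0.079 mid [ 0.5556 -0.1665] x at y=.025 0.5541 yaw 0.44
top 0.018 [311. 204. 344. 204.] 0.084 mid [ 0.5593 -0.1758] x at y=.025 0.5577 yaw 0.44
[array([279., 159.]), array([278., 161.]), array([286., 140.]), array([211., 162.])]
```

>>> move_arm(steps=[[0.0,0.001,-0.13,0,0,-0.067],[0.0,0.001,-0.13,0,0,-0.067],[0.0,0.001,-0.13,0,0,-0.067],[0.0,0.001,-0.13,0,0,-0.067],[0.0,0.001,-0.13,0,0,-0.067],[0.0,0.001,-0.13,0,0,-0.067]], jaw=0.3)

```text
time_s: 2.65
tool_pos: [0.6539, -0.0515, 0.1251]
tcp_rot: [0.21, 0.978, 0.0, 0.001]
ft_force: [0.0, 0.3, 0.7]
opening: 0.0553
finger_force: 0.0
```

>>> move_arm(steps=[[0,0,0,0,0,0],[0,0,0,0,0,0],[0,0,0,0,0,0],[0,0,0,0,0,0],[0,0,0,0,0,0],[0,0,0,0,0,0],[0,0,0,0,0,0]], jaw=-1)

```text
time_s: 3.23
tool_pos: [0.6544, -0.0503, 0.1263]
tcp_rot: [0.209, 0.978, 0.0, 0.002]
ft_force: [-0.3, -1.0, 6.9]
opening: 0.0236
finger_force: 58.1
```

Run:
```python
from h import *
st();c=cam('scene');cv2.imwrite('pics/s1.png',cv2.resize(c['img'][200:360,180:400],(770,560)))
```

```text
t 3.2 pos [ 0.6544 -0.0503  0.1263] yaw 155.88 q [ 0.36  0.82 -0.58  1.53  0.52  0.94  0.77] F [-0.3 -1.   6.9] T [-0.11  0.2  -0.08] op 0.0236 ff 58.1 tilt [0.    0.002]
```

View pics/s1.png

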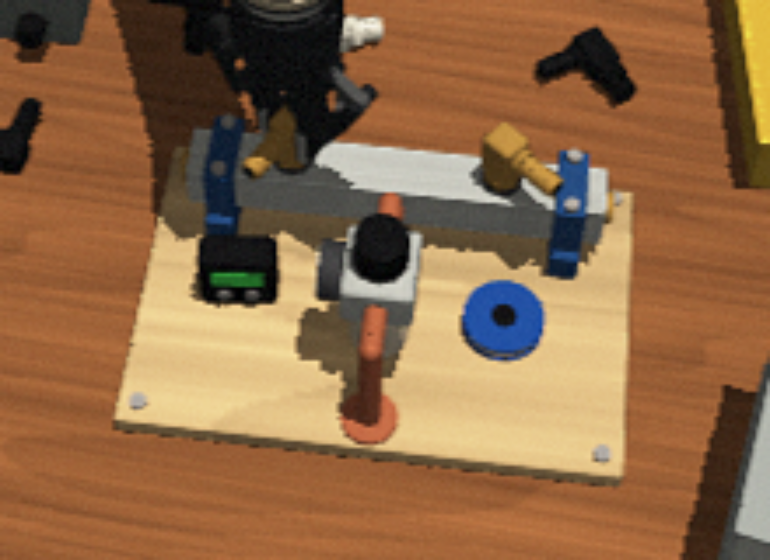

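Opening 23.6 mm with a firm grip on B's flats. I'll turn it clockwise, easing the tips off the hex first.

>>> move_arm(steps=[[0,0,0.003,0,0,-0.1],[0,0,0.003,0,0,-0.2],[0,0,0.003,0,0,-0.3],[0,0,0.003,0,0,-0.4],[0,0,0.003,0,0,-0.5],[0,0,0.003,0,0,-0.6],[0,0,0.003,0,0,-0.7],[0,0,0.003,0,0,-0.8]])

```text
time_s: 3.95
tool_pos: [0.6534, -0.0508, 0.1263]
tcp_rot: [0.59, 0.807, 0.0, 0.001]
ft_force: [1.9, -1.1, -4.1]
opening: 0.0233
finger_force: 60.7
```

>>> move_arm(steps=[[0,0,0,0,0,-0.1],[0,0,0,0,0,-0.2],[0,0,0,0,0,-0.3],[0,0,0,0,0,-0.4],[0,0,0,0,0,-0.5],[0,0,0,0,0,-0.6],[0,0,0,0,0,-0.7],[0,0,0,0,0,-0.8]])

```text
time_s: 4.62
tool_pos: [0.6525, -0.0507, 0.1261]
tcp_rot: [0.867, 0.498, -0.0, 0.0]
ft_force: [-0.0, -0.8, -5.8]
opening: 0.0228
finger_force: 62.6
```

>>> move_arm(steps=[[0,0,0,0,0,-0.1],[0,0,0,0,0,-0.2],[0,0,0,0,0,-0.3],[0,0,0,0,0,-0.4],[0,0,0,0,0,-0.5],[0,0,0,0,0,-0.6],[0,0,0,0,0,-0.6],[0,0,0,0,0,-0.6]])

```text
time_s: 5.28
tool_pos: [0.6521, -0.0502, 0.1259]
tcp_rot: [0.978, 0.208, -0.001, -0.0]
ft_force: [-0.6, -0.1, -3.7]
opening: 0.0233
finger_force: 63.5
```

Run:
```python
from h import *
st();c=cam('top');cv2.imwrite('pics/t2.png',cv2.resize(c['img'][120:200,170:330],(800,400),interpolation=2));np.save('pics/t2.npy',c,allow_pickle=True)
c=cam('scene');cv2.imwrite('pics/s2.png',cv2.resize(c['img'][200:360,180:400],(770,560)))
```

```text
t 5.3 pos [ 0.6521 -0.0502  0.1259] yaw 24.04 q [ 0.02  0.75  0.05  1.55 -0.04  0.84 -1.07] F [-0.6 -0.1 -3.7] T [-0.19  0.14 -0.13] op 0.0233 ff 63.5 tilt [-0.001 -0.   ]
```

View pics/s2.png

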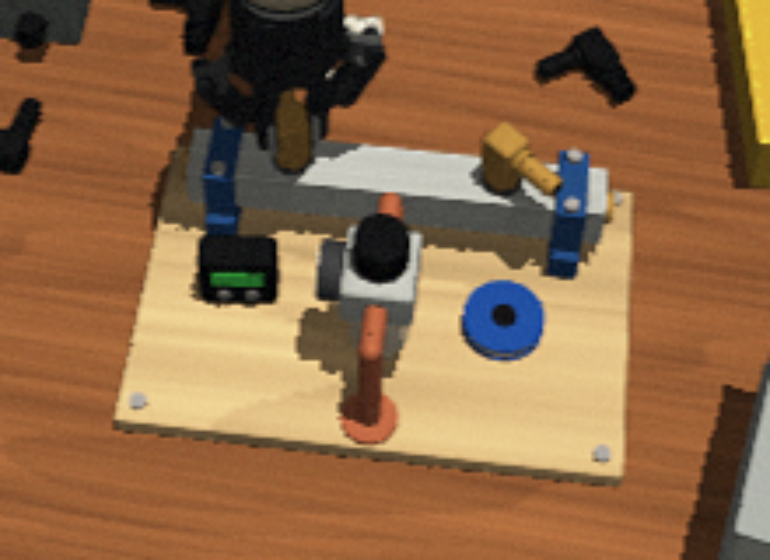

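B has turned with the grip. Last 19.4° now, stopping about 1° short.

>>> move_arm(steps=[[0,0,0,0,0,-0.06],[0,0,0,0,0,-0.12],[0,0,0,0,0,-0.18],[0,0,0,0,0,-0.24],[0,0,0,0,0,-0.29],[0,0,0,0,0,-0.32],[0,0,0,0,0,-0.32],[0,0,0,0,0,-0.32]])

```text
time_s: 6.05
tool_pos: [0.652, -0.0498, 0.1259]
tcp_rot: [0.999, 0.042, -0.001, -0.0]
ft_force: [-1.8, 0.7, -3.4]
opening: 0.0229
finger_force: 62.6
```

>>> move_arm(steps=[[0,0,0,0,0,0],[0,0,0,0,0,0],[0,0,0,0,0,0]])

```text
time_s: 6.3
tool_pos: [0.6521, -0.0498, 0.1259]
tcp_rot: [0.999, 0.042, -0.001, -0.0]
ft_force: [-3.7, 0.8, -4.7]
opening: 0.0229
finger_force: 62.4
```

Run:
```python
from h import *
st()
```

```text
t 6.3 pos [ 0.6521 -0.0498  0.1259] yaw 4.78 q [-0.04  0.76  0.14  1.55 -0.13  0.85 -1.34] F [-3.7  0.8 -4.7] T [0.04 0.58 0.27] op 0.0229 ff 62.4 tilt [-0.001 -0.   ]
```

>>> move_arm(steps=[[0,0,0,0,0,0],[0,0,0,0,0,0],[0,0,0,0,0,0],[0,0,0,0,0,0],[0,0,0.04,0,0,0],[0,0,0.08,0,0,0],[0,0,0.12,0,0,0],[0,0,0.13,0,0,0]], jaw=0.3)

```text
time_s: 6.97
tool_pos: [0.6568, -0.0509, 0.265]
tcp_rot: [0.999, 0.041, 0.008, 0.001]
ft_force: [1.5, -0.2, 0.5]
opening: 0.0556
finger_force: 0.0
```

>>> move_arm(steps=[[-0.009,0.15,0,0,0,0.94],[-0.009,0.15,0,0,0,0.94],[-0.009,0.15,0,0,0,0.94],[-0.009,0.15,0,0,0,0.94],[-0.009,0.15,0,0,0,0.94],[-0.009,0.15,0,0,0,0.94],[-0.009,0.15,0,0,0,0.94],[-0.009,0.15,0,0,0,0.94]])

```text
time_s: 7.63
tool_pos: [0.6443, 0.0999, 0.2569]
tcp_rot: [0.86, 0.511, 0.001, 0.0]
ft_force: [-0.5, 0.5, -0.2]
opening: 0.0555
finger_force: 0.0
```

Run:
```python
from h import *
st();c=cam('top');cv2.imwrite('pics/t3.png',cv2.resize(c['img'][120:200,170:330],(640,320),interpolation=2));np.save('pics/t3.npy',c,allow_pickle=True)
blobs(c,'brass',[12,110,50],[28,255,255],.122,20,(.64,-.05))
w=cam('wrist');cv2.imwrite('pics/w3.png',w['img']);np.save('pics/w3.npy',w,allow_pickle=True)
blobs(w,'wbrass',[12,110,90],[28,255,255],.125,20,(.64,.1))
blobs(w,'wbrass',[12,110,90],[28,255,255],.125,20,(.64,-.05))
```

```text
t 7.6 pos [0.6443 0.0999 0.2569] yaw 61.47 q [-0.13  0.62 -0.1   1.41  0.07  1.12 -0.74] F [-0.5  0.5 -0.2] T [-0.05  0.03  0.01] op 0.0555 ff 0.0 tilt [0.001 0.   ]
brass (279, 168) xy [ 0.6361 -0.0514] cen [ 0.6388 -0.0517] sides [22.6, 61.3] ang [-89.4, -179.7]
wbrass (279, 204) xy [0.644  0.0986] cen [0.6577 0.1178] sides [320.7, 336.2] ang [48.7, -28.3]
```

View pics/w3.png

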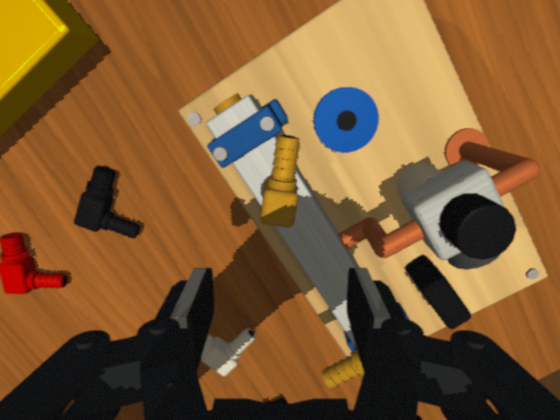

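Run:
```python
from h import *
w=np.load('pics/w3.npy',allow_pickle=True).item()
t=onz(w,288,140,.1265);b=onz(w,281,190,.1265);a=np.array([.6433,.0999])
print(t,b,np.degrees(np.arctan2(*(t-b)[1::-1])),np.degrees(np.arctan2(*(t[:2]-a)[::-1])),px(w,[.6433,.0999,.135]))
```

```text
[0.67061404 0.13589152 0.1265    ] [0.65016173 0.10775689 0.1265    ] 53.98493921118565 52.80506254686749 (np.float64(277.65146037464586), np.float64(207.70168838251556))
```

>>> move_arm(steps=[[0,0,0,0,0,0.94],[0,0,0,0,0,0.94],[0,0,0,0,0,0.94],[0,0,0,0,0,0.94],[0,0,0,0,0,0.94],[0,0,0,0,0,0.94],[0,0,0,0,0,0.94],[0,0,0,0,0,0.94]])

```text
time_s: 8.4
tool_pos: [0.6442, 0.0996, 0.2566]
tcp_rot: [0.518, 0.856, 0.0, 0.0]
ft_force: [0.2, -0.1, -0.7]
opening: 0.055
finger_force: 0.0
```

>>> move_arm(steps=[[0,0,0,0,0,0.94],[0,0,0,0,0,0.94],[0,0,0,0,0,0.94],[0,0,0,0,0,0.94],[0,0,0,0,0,0.94],[0,0,0,0,0,0.94],[0,0,0,0,0,0.94],[0,0,0,0,0,0.94]])

```text
time_s: 9.07
tool_pos: [0.6442, 0.0995, 0.2565]
tcp_rot: [0.052, 0.999, -0.0, 0.0]
ft_force: [-0.4, 0.7, -0.4]
opening: 0.0552
finger_force: 0.0
```

>>> move_arm(steps=[[-0.001,0.0,0,0,0,0.95],[-0.001,0,0,0,0,0.95],[-0.001,0,0,0,0,0.95],[-0.001,0,0,0,0,0.95],[-0.001,0,0,0,0,0.95],[-0.001,0,0,0,0,0.95],[-0.001,0,0,0,0,0.95],[-0.001,0,0,0,0,0.95]])

```text
time_s: 9.73
tool_pos: [0.6432, 0.0994, 0.2563]
tcp_rot: [-0.431, 0.902, -0.0, 0.0]
ft_force: [0.0, 0.4, -1.0]
opening: 0.0553
finger_force: 0.0
```

>>> move_arm(steps=[[0.0,0,-0.03,0,0,0.038],[0.0,0,-0.06,0,0,0.038],[0.0,0,-0.09,0,0,0.038],[0.0,0,-0.12,0,0,0.038],[0.0,0,-0.13,0,0,0.038],[0.0,0,-0.13,0,0,0.038]])

```text
time_s: 10.23
tool_pos: [0.6414, 0.0984, 0.1232]
tcp_rot: [-0.447, 0.895, 0.0, -0.003]
ft_force: [0.2, 1.0, 0.3]
opening: 0.0559
finger_force: 0.0
```

>>> move_arm(steps=[[0,0,0,0,0,0],[0,0,0,0,0,0],[0,0,0,0,0,0],[0,0,0,0,0,0],[0,0,0,0,0,0],[0,0,0,0,0,0],[0,0,0,0,0,0]], jaw=-1)

```text
time_s: 10.82
tool_pos: [0.6442, 0.1006, 0.1289]
tcp_rot: [-0.448, 0.894, -0.0, 0.002]
ft_force: [-0.5, 0.1, 6.0]
opening: 0.023
finger_force: 60.3
```

Run:
```python
from h import *
st()
```

```text
t 10.8 pos [0.6442 0.1006 0.1289] yaw 233.19 q [ 0.24  0.87 -0.8   1.54  0.7   1.03  1.74] F [-0.5  0.1  6. ] T [0.04 0.08 0.06] op 0.023 ff 60.3 tilt [-0.     0.002]
```

>>> move_arm(steps=[[0,0,0.002,0,0,-0.1],[0,0,0.002,0,0,-0.21],[0,0,0.002,0,0,-0.32],[0,0,0.002,0,0,-0.43],[0,0,0.002,0,0,-0.54],[0,0,0.002,0,0,-0.65],[0,0,0.002,0,0,-0.75],[0,0,0.002,0,0,-0.85]])

```text
time_s: 11.48
tool_pos: [0.6444, 0.1, 0.1288]
tcp_rot: [-0.017, 1.0, 0.0, 0.002]
ft_force: [2.7, 0.3, -2.8]
opening: 0.0232
finger_force: 60.0
```

>>> move_arm(steps=[[0,0,0,0,0,-0.1],[0,0,0,0,0,-0.21],[0,0,0,0,0,-0.32],[0,0,0,0,0,-0.43],[0,0,0,0,0,-0.54],[0,0,0,0,0,-0.65],[0,0,0,0,0,-0.75],[0,0,0,0,0,-0.85]])

```text
time_s: 12.15
tool_pos: [0.6441, 0.0994, 0.1286]
tcp_rot: [0.415, 0.91, 0.001, 0.002]
ft_force: [3.1, 0.4, -3.1]
opening: 0.0233
finger_force: 60.0
```

>>> move_arm(steps=[[0,0,-0.001,0,0,-0.1],[0,0,-0.001,0,0,-0.21],[0,0,-0.001,0,0,-0.32],[0,0,-0.001,0,0,-0.43],[0,0,-0.001,0,0,-0.54],[0,0,-0.001,0,0,-0.65],[0,0,-0.001,0,0,-0.75],[0,0,-0.001,0,0,-0.85]])

```text
time_s: 12.82
tool_pos: [0.6435, 0.0992, 0.1282]
tcp_rot: [0.766, 0.642, 0.001, 0.001]
ft_force: [-0.8, -1.4, 0.9]
opening: 0.0232
finger_force: 60.5
```

>>> move_arm(steps=[[0,0,0,0,0,-0.1],[0,0,0,0,0,-0.21],[0,0,0,0,0,-0.32],[0,0,0,0,0,-0.43],[0,0,0,0,0,-0.54],[0,0,0,0,0,-0.65],[0,0,0,0,0,-0.75],[0,0,0,0,0,-0.85]])

```text
time_s: 13.48
tool_pos: [0.643, 0.0997, 0.128]
tcp_rot: [0.968, 0.25, 0.0, 0.0]
ft_force: [0.2, -0.9, 0.4]
opening: 0.0232
finger_force: 60.5
```

Run:
```python
from h import *
st()
```

```text
t 13.5 pos [0.643  0.0997 0.128 ] yaw 28.98 q [-0.27  0.75  0.15  1.56 -0.14  0.84 -1.14] F [ 0.2 -0.9  0.4] T [-0.18  0.05  0.17] op 0.0232 ff 60.5 tilt [0. 0.]
```

>>> move_arm(steps=[[0,0,0,0,0,-0.08],[0,0,0,0,0,-0.16],[0,0,0,0,0,-0.24],[0,0,0,0,0,-0.31],[0,0,0,0,0,-0.37],[0,0,0,0,0,-0.405],[0,0,0,0,0,-0.405],[0,0,0,0,0,-0.405]])

```text
time_s: 14.15
tool_pos: [0.643, 0.1, 0.1279]
tcp_rot: [0.999, 0.043, 0.0, -0.0]
ft_force: [-0.2, -1.2, 2.2]
opening: 0.0235
finger_force: 60.6
```

>>> move_arm(steps=[[0,0,0,0,0,0],[0,0,0,0,0,0],[0,0,0,0,0,0]])

```text
time_s: 14.4
tool_pos: [0.643, 0.0999, 0.1279]
tcp_rot: [0.999, 0.043, 0.0, -0.0]
ft_force: [-0.5, -0.7, 5.2]
opening: 0.0231
finger_force: 60.9
```

Run:
```python
from h import *
st()
```

```text
t 14.4 pos [0.643  0.0999 0.1279] yaw 4.95 q [-0.34  0.76  0.27  1.56 -0.24  0.85 -1.46] F [-0.5 -0.7  5.2] T [-0.05  0.28  0.2 ] op 0.0231 ff 60.9 tilt [ 0. -0.]
```

>>> move_arm(steps=[[0,0,0,0,0,0],[0,0,0,0,0,0],[0,0,0,0,0,0],[0,0,0,0,0,0],[0,0,0.04,0,0,0],[0,0,0.08,0,0,0],[0,0,0.12,0,0,0],[0,0,0.13,0,0,0]], jaw=0.3)

```text
time_s: 15.07
tool_pos: [0.6462, 0.0997, 0.2648]
tcp_rot: [0.999, 0.043, 0.007, -0.001]
ft_force: [1.3, -1.1, 0.7]
opening: 0.0556
finger_force: 0.0
```

>>> move_arm(steps=[[-0.08,-0.07,0.03,0,0,0],[-0.08,-0.07,0.03,0,0,0],[-0.08,-0.07,0.03,0,0,0],[-0.08,-0.07,0.03,0,0,0],[-0.08,-0.07,0.03,0,0,0],[-0.08,-0.07,0.03,0,0,0]])

```text
time_s: 15.57
tool_pos: [0.5632, 0.0308, 0.2872]
tcp_rot: [0.999, 0.043, 0.0, -0.001]
ft_force: [-0.1, -0.3, 0.7]
opening: 0.0554
finger_force: 0.0
```

Run:
```python
from h import *
st();c=cam('wrist');cv2.imwrite('pics/w4.png',c['img']);np.save('pics/w4.npy',c,allow_pickle=True)
blobs(c,'brass',[12,110,90],[28,255,255],.122,100,(.64,.1))
blobs(c,'brass',[12,110,90],[28,255,255],.122,100,(.64,-.05))
```

```text
t 15.6 pos [0.5632 0.0308 0.2872] yaw 4.96 q [-0.31  0.46  0.33  1.64 -0.17  1.07 -1.42] F [-0.1 -0.3  0.7] T [ 0.   -0.05 -0.03] op 0.0554 ff 0.0 tilt [ 0.    -0.001]
```

View pics/w4.png

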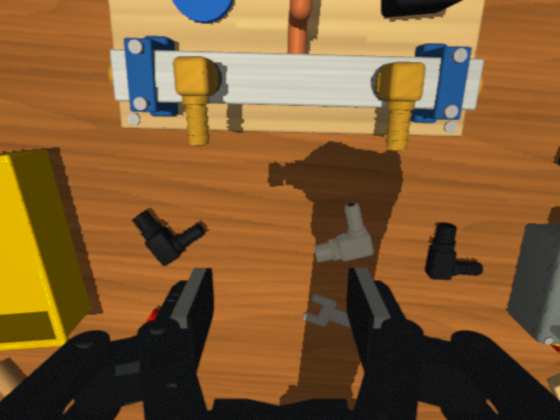

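Both barbs now point to the front, with A's tip at (199,143) and B's at (398,149). I'll measure their angles against the bar, and measure the two near black elbows, at (160,240) and (443,258).

Run:
```python
from h import *
c=np.load('pics/w4.npy',allow_pickle=True).item();im=c['img'];hsv=cv2.cvtColor(im,cv2.COLOR_BGR2HSV)
m=cv2.inRange(hsv,np.array([12,120,60]),np.array([30,255,255]))
for n,(x0,x1),a in [('A',(175,220),(.6433,.0999)),('B',(380,425),(.6527,-.0499))]:
    C=[]
    for v in range(104,148):
        xs=np.where(m[v,x0:x1])[0]
        if 8<len(xs)<24: C.append((x0+(xs[0]+xs[-1])/2,v,len(xs)))
    C=np.array(C);P=np.array([onz(c,u,v,.1215)[:2] for u,v,_ in C])
    k=np.polyfit(P[:,0],P[:,1],1)[0];print(n,len(C),'yaw',np.degrees(np.arctan(k)),'tip',P[-1],'from axis',np.degrees(np.arctan2(*(np.array(a)-P[-1])[::-1])),C[[0,-1]])
l=cv2.createLineSegmentDetector().detect(cv2.cvtColor(im,6))[0][:,0]
for s in l:
    a=onz(c,s[0],s[1],.085);b=onz(c,s[2],s[3],.085);L=np.hypot(*(b-a)[:2])
    if L>.08 and 40<s[1]<112: print('line',s.round(),round(np.degrees(np.arctan(-(b-a)[0]/(b-a)[1])),2))
# black elbows
for z,(x0,y0,x1,y1) in [(.012,(110,200,220,275)),(.012,(415,215,495,290))]:
    mm=cv2.inRange(im,np.zeros(3),np.full(3,62))[y0:y1,x0:x1]
    cn=max(cv2.findContours(mm,0,2)[0],key=cv2.contourArea)+np.array([x0,y0])
    (u,v),wh,an=cv2.minAreaRect(cn);b=cv2.boxPoints(((u,v),wh,an));print('blk',cv2.contourArea(cn),[(p.round(),onz(c,*p,z)[:2].round(4)) for p in b])
cv2.imwrite('pics/c4.png',np.hstack([cv2.resize(im[200:280,105:215],(390,284),interpolation=2),cv2.resize(im[210:290,400:510],(390,284),interpolation=2)]))
```

```text
Traceback (most recent call last):
IndexError: too many indices for array: array is 1-dimensional, but 2 were indexed
```

Run:
```python
from h import *
c=np.load('pics/w4.npy',allow_pickle=True).item();im=c['img'];hsv=cv2.cvtColor(im,cv2.COLOR_BGR2HSV)
print(hsv[115,198],hsv[128,199],hsv[128,230],hsv[120,398],hsv[145,230],hsv[120,230])
m=cv2.inRange(hsv,np.array([17,140,60]),np.array([30,255,255]))
for n,(x0,x1),a in [('A',(180,216),(.6433,.0999)),('B',(380,418),(.6527,-.0499))]:
    C=[]
    for v in range(104,148):
        xs=np.where(m[v,x0:x1])[0]
        if len(xs)>6: C.append((x0+np.median(xs),v,len(xs)))
    C=np.array(C).reshape(-1,3)
    if len(C)<5: print(n,C);continue
    P=np.array([onz(c,u,v,.1215)[:2] for u,v,_ in C])
    k=np.polyfit(P[:,0],P[:,1],1)[0];print(n,len(C),'yaw',np.degrees(np.arctan(k)),'tip',P[-1],'from axis',np.degrees(np.arctan2(*(np.array(a)-P[-1])[::-1])),C[::8].tolist())
l=cv2.createLineSegmentDetector().detect(cv2.cvtColor(im,6))[0][:,0]
for s in l:
    a=onz(c,s[0],s[1],.085);b=onz(c,s[2],s[3],.085);L=np.hypot(*(b-a)[:2])
    if L>.08 and 40<s[1]<112: print('line',s.round(),round(np.degrees(np.arctan(-(b-a)[0]/(b-a)[1])),2))
for n,p,q in [('e1',(180,243),(204,229)),('e2',(455,267),(482,268)),('e1blk',(160,247),(148,222)),('e2blk',(441,263),(445,235))]:
    a=onz(c,*p,.013);b=onz(c,*q,.013);d=(b-a);print(n,a[:2].round(4),b[:2].round(4),'dir',np.degrees(np.arctan2(d[1],d[0])).round(1))
```

```text
[ 20 210 185] [ 20 208 190] [ 19 126  99] [ 20 212 200] [ 14 190 160] [ 18 125 100]
A 42 yaw 5.418800930665961 tip [0.59395823 0.0961024 ] from axis 4.401104706040277 [[194.0, 104.0, 25.0], [195.5, 112.0, 22.0], [196.5, 120.0, 22.0], [197.0, 128.0, 23.0], [197.5, 136.0, 22.0], [197.0, 144.0, 15.0]]
B 44 yaw 4.876673583229359 tip [ 0.60573481 -0.05568153] from axis 7.01794666650487 [[400.5, 104.0, 26.0], [399.0, 112.0, 23.0], [398.5, 120.0, 22.0], [397.5, 128.0, 22.0], [397.0, 136.0, 21.0], [396.0, 144.0, 21.0]]
line [227. 102. 379. 105.] 3.77
e1 [0.4623 0.1357] [0.4818 0.1088] dir -54.0
e2 [ 0.4599 -0.1841] [ 0.4614 -0.2158] dir -87.3
e1blk [0.4553 0.1585] [0.4848 0.1716] dir 23.9
e2blk [ 0.4635 -0.1667] [ 0.4984 -0.1635] dir 5.2
```

Elbow angles measure 4.9° (A) and 4.8° (B) against the bar's 3.6–3.8°: about 1° short, not past. Next is black elbow 1, with barb centre (0.474,0.121) and direction about -56°.

>>> move_arm(steps=[[-0.045,0.045,-0.05,0,0,0.95],[-0.045,0.045,-0.05,0,0,0.95],[-0.045,0.045,-0.05,0,0,0.95],[-0.045,0.045,-0.05,0,0,0.95],[-0.045,0.045,-0.05,0,0,0.95],[-0.045,0.045,-0.05,0,0,0.95],[-0.045,0.045,-0.05,0,0,0.95],[-0.045,0.045,-0.05,0,0,0.95]])

```text
time_s: 16.28
tool_pos: [0.5183, 0.0763, 0.2363]
tcp_rot: [0.855, 0.518, -0.0, -0.001]
ft_force: [-0.3, 0.4, 0.2]
opening: 0.0551
finger_force: 0.0
```

>>> move_arm(steps=[[-0.045,0.045,-0.12,0,0,0.95],[-0.045,0.045,-0.12,0,0,0.95],[-0.045,0.045,-0.12,0,0,0.95],[-0.045,0.045,-0.12,0,0,0.95],[-0.045,0.045,-0.12,0,0,0.95],[-0.045,0.045,-0.12,0,0,0.95],[-0.045,0.045,-0.12,0,0,0.95],[-0.045,0.045,-0.12,0,0,0.95]])

```text
time_s: 16.95
tool_pos: [0.4732, 0.1213, 0.1162]
tcp_rot: [0.505, 0.863, 0.0, -0.001]
ft_force: [-0.3, 0.6, -0.3]
opening: 0.0556
finger_force: 0.0
```

Run:
```python
from h import *
st();c=cam('wrist');cv2.imwrite('pics/w5.png',c['img']);np.save('pics/w5.npy',c,allow_pickle=True)
print(px(c,[.4737,.1208,.012]),px(c,[.4818,.1088,.012]))
```

```text
t 16.9 pos [0.4732 0.1213 0.1162] yaw 119.36 q [-0.14  0.58 -0.23  2.03  0.24  0.56 -0.02] F [-0.3  0.6 -0.3] T [ 0.01  0.04 -0.  ] op 0.0556 ff 0.0 tilt [ 0.    -0.001]
(np.float64(281.30236662508), np.float64(217.38981107550592)) (np.float64(283.07254979650025), np.float64(238.37452270988683))
```

View pics/w5.png

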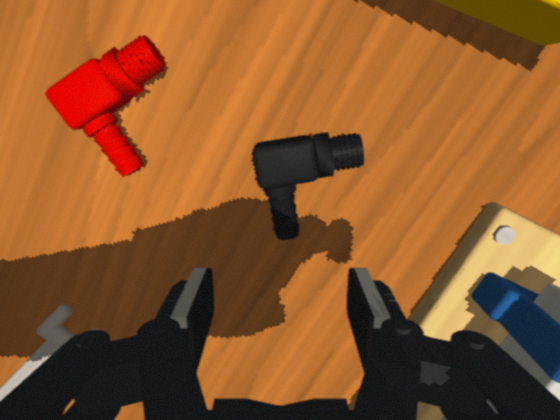

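The barb shows at (283,213), as predicted, with the red look-alike well clear at upper left. I'll descend, grip and lift.

>>> move_arm(steps=[[0.001,-0.001,-0.04,0,0,0.12],[0.001,-0.001,-0.07,0,0,0.12],[0.001,-0.001,-0.087,0,0,0.12],[0.001,-0.001,-0.087,0,0,0.12],[0.001,-0.001,-0.087,0,0,0.12]])

```text
time_s: 17.42
tool_pos: [0.4736, 0.1196, 0.0292]
tcp_rot: [0.453, 0.891, -0.001, -0.001]
ft_force: [-0.2, -1.2, -1.1]
opening: 0.0559
finger_force: 0.0
```

>>> move_arm(steps=[[0,0,0,0,0,0],[0,0,0,0,0,0],[0,0,0,0,0,0],[0,0,0,0,0,0],[0,0,0,0,0,0],[0,0,0,0,0,0],[0,0,0,0,0,0],[0,0,0,0,0,0]], jaw=-1)

```text
time_s: 18.08
tool_pos: [0.4748, 0.119, 0.0311]
tcp_rot: [0.453, 0.891, 0.001, 0.001]
ft_force: [0.5, -0.0, 6.7]
opening: 0.0123
finger_force: 59.2
```

>>> move_arm(steps=[[0,0,0.04,0,0,0],[0,0,0.08,0,0,0],[0,0,0.12,0,0,0],[-0.01,0.04,0.12,0,0,0],[-0.015,0.08,0.12,0,0,0],[-0.02,0.12,0.12,0,0,0],[-0.025,0.16,0.12,0,0,0],[-0.03,0.19,0.12,0,0,0]])

```text
time_s: 18.75
tool_pos: [0.4424, 0.3124, 0.1503]
tcp_rot: [0.452, 0.892, 0.001, -0.001]
ft_force: [0.2, 0.4, -0.7]
opening: 0.0122
finger_force: 58.6
```

Run:
```python
from h import *
st()
```

```text
t 18.8 pos [0.4424 0.3124 0.1503] yaw 126.26 q [-0.47  0.59 -0.28  1.85  0.23  0.73 -0.25] F [ 0.2  0.4 -0.7] T [0.05 0.   0.01] op 0.0122 ff 58.6 tilt [ 0.001 -0.001]
```

>>> move_arm(steps=[[0.005,0.02,-0.03,0,0,0],[0.005,0.02,-0.06,0,0,0],[0.005,0.02,-0.078,0,0,0],[0.005,0.02,-0.078,0,0,0]])

```text
time_s: 19.08
tool_pos: [0.4458, 0.3267, 0.068]
tcp_rot: [0.453, 0.892, -0.005, -0.002]
ft_force: [-0.4, -0.1, -1.8]
opening: 0.0122
finger_force: 58.7
```

>>> move_arm(steps=[[0,0,0,0,0,0],[0,0,0,0,0,0],[0,0,0,0,0,0],[0,0,0,0,0,0],[0,0,0.04,0,0,0],[0,0,0.08,0,0,0],[0.01,-0.04,0.11,0,0,-0.08],[0.02,-0.08,0.11,0,0,-0.16]], jaw=0.2)

```text
time_s: 19.75
tool_pos: [0.4687, 0.2615, 0.1878]
tcp_rot: [0.524, 0.851, 0.007, 0.002]
ft_force: [1.0, 1.0, -0.5]
opening: 0.0513
finger_force: 0.0
```

Run:
```python
from h import *
st();c=cam('top');np.save('pics/t5.npy',c,allow_pickle=True);s=cam('scene')
cv2.imwrite('pics/t5.png',np.hstack([cv2.resize(c['img'][160:310,50:200],(390,390)),cv2.resize(s['img'][170:270,380:480],(390,390))]))
blobs(c,'black',[0,0,0],[180,255,45],.012,60,(.47,-.17));blobs(c,'black',[0,0,0],[180,255,45],.012,60,(.62,-.29))
```

```text
t 19.8 pos [0.4687 0.2615 0.1878] yaw 116.75 q [-0.37  0.52 -0.26  1.84  0.18  0.79 -0.26] F [ 1.   1.  -0.5] T [-0.03 -0.1   0.  ] op 0.0513 ff 0.0 tilt [0.007 0.002]
black (330, 236) xy [ 0.4793 -0.1817] cen [ 0.4752 -0.1747] sides [57.7, 57.3] ang [-89.6, 180.0]
black (375, 182) xy [ 0.6182 -0.2967] cen [ 0.6278 -0.2895] sides [61.0, 58.2] ang [-89.4, 179.7]
```

View pics/t5.png

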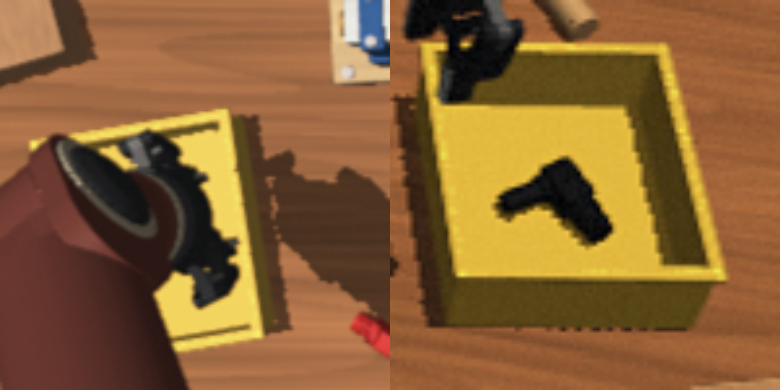

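Elbow 1 lies in the bin. Elbows 2 and 3 haven't moved. On to elbow 2.

>>> move_arm(steps=[[0.0,-0.23,0,0,0,-0.2],[0.0,-0.23,0,0,0,-0.2],[0.0,-0.23,0,0,0,-0.2],[0.0,-0.23,0,0,0,-0.2],[0.0,-0.23,0,0,0,-0.2],[0.0,-0.23,0,0,0,-0.2],[0.0,-0.23,0,0,0,-0.2]])

```text
time_s: 20.43
tool_pos: [0.4667, 0.0186, 0.182]
tcp_rot: [0.617, 0.787, -0.002, 0.001]
ft_force: [-0.2, 0.2, 0.5]
opening: 0.0513
finger_force: 0.0
```

>>> move_arm(steps=[[-0.005,-0.22,-0.05,0,0,-0.2],[-0.005,-0.22,-0.05,0,0,-0.2],[-0.005,-0.22,-0.05,0,0,-0.2],[-0.005,-0.22,-0.05,0,0,-0.2],[-0.005,-0.22,-0.05,0,0,-0.2],[-0.005,-0.22,-0.05,0,0,-0.2],[-0.005,-0.22,-0.05,0,0,-0.2]])

```text
time_s: 21.02
tool_pos: [0.461, -0.1998, 0.131]
tcp_rot: [0.695, 0.719, -0.001, 0.001]
ft_force: [0.2, -0.4, -0.3]
opening: 0.0512
finger_force: 0.0
```

```bash
cat >> h.py <<'E'
def barb(c,roi,thr=55):
    x0,y0,x1,y1=roi;m=cv2.inRange(c['img'],np.zeros(3),np.full(3,thr))[y0:y1,x0:x1]
    n,l,s,_=cv2.connectedComponentsWithStats(m);i=1+np.argmax(s[1:,4]);v,u=np.where(l==i)
    P=np.array([onz(c,a+x0,b+y0,.013)[:2] for a,b in zip(u,v)]);h=cv2.convexHull(P.astype(np.float32))[:,0]
    print('n',s[i,4],'ctr',P.mean(0).round(4),'hull',cv2.approxPolyDP(h[:,None],.003,True)[:,0].round(4).tolist())
E
python3 - <<'E'
from h import *
st();c=cam('wrist');cv2.imwrite('pics/w6.png',c['img']);np.save('pics/w6.npy',c,allow_pickle=True)
u,v=px(c,[.4615,-.199,.012]);print(u,v)
barb(c,(int(u)-110,int(v)-110,int(u)+110,min(int(v)+50,265)))
E
```

```text
t 21.0 pos [ 0.461  -0.1998  0.131 ] yaw 91.98 q [ 0.46  0.56 -0.13  1.98  0.13  0.61  0.27] F [ 0.2 -0.4 -0.3] T [ 0.02  0.04 -0.03] op 0.0512 ff 0.0 tilt [-0.001  0.001]
281.29405651789244 206.95004534727158Traceback (most recent call last):
  File "<stdin>", line 4, in <module>
  File "h.py", line 27, in barb
    x0,y0,x1,y1=roi;m=cv2.inRange(c['img'],np.zeros(3),np.full(3,thr))[y0:y1,x0:x1]
                      ~~~~~~~~~~~^^^^^^^^^^^^^^^^^^^^^^^^^^^^^^^^^^^^^
cv2.error: OpenCV(4.12.0) /io/opencv/modules/core/src/arithm.cpp:2092: error: (-215:Assertion failed) lb.type() == ub.type() in function 'inRange'
```

View pics/w6.png

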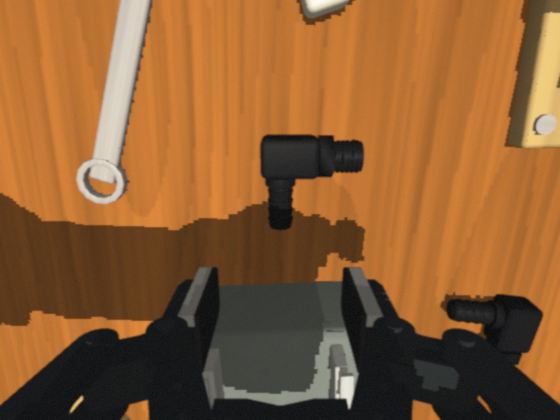

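Elbow 2's barb is at (281,205) where predicted, pointing straight down the picture. I'll grip it.

>>> move_arm(steps=[[0,0,-0.04,0,0,0],[0,0,-0.08,0,0,0],[0,0,-0.099,0,0,0],[0,0,-0.099,0,0,0],[0,0,-0.099,0,0,0]])

```text
time_s: 21.48
tool_pos: [0.4625, -0.1918, 0.0325]
tcp_rot: [0.69, 0.724, 0.0, -0.001]
ft_force: [0.2, 0.3, 1.0]
opening: 0.0509
finger_force: 0.0
```

>>> move_arm(steps=[[0,0,0,0,0,0],[0,0,0,0,0,0],[0,0,0,0,0,0],[0,0,0,0,0,0],[0,0,0,0,0,0],[0,0,0,0,0,0],[0,0,0,0,0,0],[0,0,0,0,0,0]], jaw=-1)

```text
time_s: 22.15
tool_pos: [0.4631, -0.1944, 0.034]
tcp_rot: [0.692, 0.722, 0.001, 0.001]
ft_force: [-1.3, -0.2, 6.5]
opening: 0.0116
finger_force: 58.4
```

>>> move_arm(steps=[[0,0,0.04,0,0,0],[0,0,0.08,0,0,0],[0,0,0.12,0,0,0],[0,0.04,0.13,0,0,0],[0,0.08,0.13,0,0,0],[0,0.12,0.13,0,0,0],[0,0.16,0.13,0,0,0],[0,0.2,0.13,0,0,0]])

```text
time_s: 22.82
tool_pos: [0.4617, 0.0074, 0.1632]
tcp_rot: [0.692, 0.722, 0.0, 0.0]
ft_force: [1.0, 1.3, -0.9]
opening: 0.0112
finger_force: 58.6
```

>>> move_arm(steps=[[-0.01,0.3,0,0,0,0.3],[-0.01,0.3,0,0,0,0.3],[-0.01,0.3,0,0,0,0.3],[-0.01,0.3,0,0,0,0.3],[-0.01,0.3,0,0,0,0.3],[-0.01,0.3,0,0,0,0.3],[-0.01,0.3,0,0,0,0.3],[-0.01,0.3,0,0,0,0.3]])

```text
time_s: 23.48
tool_pos: [0.4496, 0.3158, 0.1635]
tcp_rot: [0.565, 0.825, 0.004, -0.002]
ft_force: [-0.3, 0.8, -0.8]
opening: 0.0114
finger_force: 58.5
```

Run:
```python
from h import *
st()
```

```text
t 23.5 pos [0.4496 0.3158 0.1635] yaw 111.13 q [-0.5   0.57 -0.22  1.83  0.16  0.75 -0.44] F [-0.3  0.8 -0.8] T [0.08 0.07 0.05] op 0.0114 ff 58.5 tilt [ 0.004 -0.002]
```

>>> move_arm(steps=[[0.02,0.0,-0.03,0,0,0],[0.02,0,-0.06,0,0,0],[0.02,0,-0.08,0,0,0],[0.02,0,-0.08,0,0,0]])

```text
time_s: 23.82
tool_pos: [0.4696, 0.3036, 0.0787]
tcp_rot: [0.57, 0.822, -0.004, -0.001]
ft_force: [0.1, -0.7, -0.6]
opening: 0.0111
finger_force: 58.5
```

>>> move_arm(steps=[[0,0,0,0,0,0],[0,0,0,0,0,0],[0,0,0,0,0,0],[0,0,0,0,0,0],[0,0,0.04,0,0,0],[0,0,0.08,0,0,0],[0.0,-0.03,0.11,0,0,0.06],[0.0,-0.07,0.13,0,0,0.16]], jaw=0.2)

```text
time_s: 24.48
tool_pos: [0.4729, 0.2438, 0.2157]
tcp_rot: [0.494, 0.869, 0.005, 0.002]
ft_force: [0.3, -0.6, 0.0]
opening: 0.0515
finger_force: 0.0
```

```bash
sed -i 's/np.zeros(3),np.full(3,thr)/(0,0,0),(thr,thr,thr)/' h.py
python3 - <<'E'
from h import *
st();c=cam('scene');np.save('pics/s7.npy',c,allow_pickle=True)
m=cv2.inRange(cv2.cvtColor(c['img'],40),(0,0,0),(180,255,45))
for cn in cv2.findContours(m,0,1)[0]:
    a=cv2.contourArea(cn)
    if a>60: r=cv2.boundingRect(cn);u,v=r[0]+r[2]/2,r[1]+r[3]/2;print(r,a,onz(c,u,v,.012)[:2].round(3))
t=cam('top');blobs(t,'black',[0,0,0],[180,255,45],.012,60,(.62,-.29));
E
```

```text
t 24.5 pos [0.4729 0.2438 0.2157] yaw 120.74 q [-0.32  0.49 -0.29  1.82  0.18  0.85 -0.16] F [ 0.3 -0.6  0. ] T [-0.09 -0.05  0.04] op 0.0515 ff 0.0 tilt [0.005 0.002]
(69, 396, 27, 23) 81.0 [ 1.098 -0.358]
(96, 357, 51, 63) 118.5 [ 1.043 -0.291]
(237, 264, 22, 23) 373.0 [ 0.705 -0.08 ]
(281, 261, 16, 20) 233.5 [0.672 0.02 ]
(510, 245, 50, 63) 180.0 [0.571 0.644]
(514, 239, 46, 62) 127.0 [0.55  0.651]
(518, 233, 42, 61) 130.5 [0.528 0.658]
(164, 228, 28, 22) 261.0 [ 0.628 -0.291]
(105, 214, 23, 21) 342.5 [ 0.612 -0.472]
(399, 211, 37, 27) 394.5 [0.457 0.343]
(135, 195, 61, 19) 413.5 [ 0.518 -0.363]
(33, 142, 98, 24) 576.0 [ 0.373 -0.678]
(43, 140, 25, 12) 151.0 [ 0.356 -0.773]
(381, 123, 40, 65) 1332.5 [0.196 0.286]
(287, 92, 50, 35) 588.5 [ 0.035 -0.015]
(391, 56, 52, 74) 1021.5 [-0.117  0.327]
(546, 43, 14, 62) 487.0 [-0.316  0.801]
(428, 30, 17, 33) 307.5 [-0.408  0.392]
(299, 28, 47, 76) 2362.5 [-0.207 -0.012]
(0, 21, 25, 95) 1150.5 [ 0.017 -1.098]
(365, 0, 44, 99) 1071.0 [-0.353  0.21 ]
(311, 0, 44, 37) 952.0 [-0.523 -0.013]
black (375, 182) xy [ 0.6182 -0.2967] cen [ 0.6278 -0.2893] sides [61.0, 58.2] ang [-89.4, 179.7]
```

Two elbows are in the bin. On to elbow 3, barb centre about (0.6035,-0.279) and direction about 180°.

>>> move_arm(steps=[[0.06,-0.26,0.0,0,0,0.5],[0.06,-0.26,0.0,0,0,0.5],[0.06,-0.26,0.0,0,0,0.5],[0.06,-0.26,0.0,0,0,0.5],[0.06,-0.26,0.0,0,0,0.5],[0.06,-0.26,0.0,0,0,0.5],[0.06,-0.26,0.0,0,0,0.5],[0.06,-0.26,0.0,0,0,0.5]])

```text
time_s: 25.25
tool_pos: [0.5329, -0.0282, 0.2109]
tcp_rot: [0.264, 0.965, -0.002, 0.001]
ft_force: [0.6, -0.2, 0.1]
opening: 0.0515
finger_force: 0.0
```

>>> move_arm(steps=[[0.07,-0.26,-0.07,0,0,0.49],[0.07,-0.26,-0.07,0,0,0.49],[0.07,-0.26,-0.07,0,0,0.49],[0.07,-0.26,-0.07,0,0,0.49],[0.07,-0.26,-0.07,0,0,0.49],[0.07,-0.26,-0.07,0,0,0.49],[0.07,-0.26,-0.07,0,0,0.49],[0.07,-0.26,-0.07,0,0,0.49]])

```text
time_s: 25.92
tool_pos: [0.6008, -0.2892, 0.1383]
tcp_rot: [0.01, 1.0, -0.003, -0.001]
ft_force: [-0.3, -1.0, -0.0]
opening: 0.0507
finger_force: 0.0
```

Run:
```python
from h import *
st();c=cam('wrist');cv2.imwrite('pics/w8.png',c['img']);np.save('pics/w8.npy',c,allow_pickle=True)
u,v=px(c,[.6035,-.279,.012]);print(u,v)
barb(c,(int(u)-90,max(0,int(v)-130),int(u)+120,min(int(v)+50,262)))
```

```text
t 25.9 pos [ 0.6008 -0.2892  0.1383] yaw 178.88 q [ 0.69  0.8  -0.5   1.49  0.44  0.97  1.61] F [-0.3 -1.  -0. ] T [-0.04  0.05 -0.03] op 0.0507 ff 0.0 tilt [-0.003 -0.001]
296.93223620447054 210.85593699686794
n 3251 ctr [ 0.6217 -0.2888] hull [[0.5892000198364258, -0.26600000262260437], [0.5874999761581421, -0.27959999442100525], [0.6219000220298767, -0.32589998841285706], [0.6389999985694885, -0.32829999923706055], [0.6399999856948853, -0.2646999955177307]]
```

View pics/w8.png

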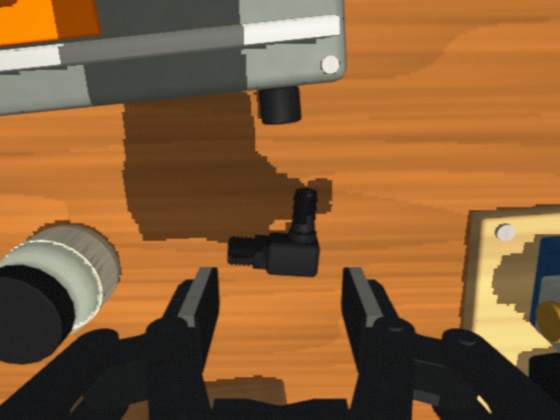

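Elbow 3's barb is at (304,210), about (0.6035,-0.2745), direction about 175°. The box knob at (280,105) and the jar at left are clear.

>>> move_arm(steps=[[0.003,0.014,-0.04,0,0,-0.065],[0.003,0.014,-0.07,0,0,-0.065],[0.003,0.014,-0.07,0,0,-0.065],[0.003,0.014,-0.07,0,0,-0.065],[0.003,0.014,-0.07,0,0,-0.065],[0.003,0.014,-0.07,0,0,-0.065]])

```text
time_s: 26.47
tool_pos: [0.6068, -0.2668, 0.0737]
tcp_rot: [0.038, 0.999, -0.001, 0.002]
ft_force: [-0.5, 0.3, 0.6]
opening: 0.0514
finger_force: 0.0
```

>>> move_arm(steps=[[-0.003,-0.007,0,0,0,0],[-0.003,-0.007,-0.02,0,0,0],[-0.003,-0.007,-0.041,0,0,0],[-0.003,-0.007,-0.041,0,0,0],[-0.003,-0.007,-0.041,0,0,0]])

```text
time_s: 26.88
tool_pos: [0.6014, -0.2745, 0.0299]
tcp_rot: [0.039, 0.999, -0.0, -0.001]
ft_force: [-0.6, -0.2, -0.1]
opening: 0.0516
finger_force: 0.0
```

>>> move_arm(steps=[[0,0,0,0,0,0],[0,0,0,0,0,0],[0,0,0,0,0,0],[0,0,0,0,0,0],[0,0,0,0,0,0],[0,0,0,0,0,0],[0,0,0,0,0,0],[0,0,0,0,0,0]], jaw=-1)

```text
time_s: 27.55
tool_pos: [0.6029, -0.2739, 0.0312]
tcp_rot: [0.038, 0.999, -0.0, 0.001]
ft_force: [-1.3, -0.2, 5.8]
opening: 0.0124
finger_force: 58.7
```

>>> move_arm(steps=[[0,0,0.04,0,0,0],[0,0,0.08,0,0,0],[0,0,0.12,0,0,0],[0,0,0.16,0,0,0],[-0.02,0.04,0.18,0,0,-0.1],[-0.04,0.08,0.18,0,0,-0.2],[-0.06,0.12,0.18,0,0,-0.3],[-0.08,0.15,0.18,0,0,-0.4]])

```text
time_s: 28.22
tool_pos: [0.5253, -0.1278, 0.2104]
tcp_rot: [0.248, 0.969, 0.001, 0.001]
ft_force: [0.9, 1.0, -0.3]
opening: 0.0123
finger_force: 58.9
```

>>> move_arm(steps=[[-0.04,0.32,0,0,0,-0.5],[-0.04,0.32,0,0,0,-0.5],[-0.04,0.32,0,0,0,-0.5],[-0.04,0.32,0,0,0,-0.5],[-0.04,0.32,0,0,0,-0.5],[-0.04,0.32,0,0,0,-0.5],[-0.04,0.32,0,0,0,-0.5],[-0.04,0.32,0,0,0,-0.5]])

```text
time_s: 28.88
tool_pos: [0.4843, 0.1945, 0.2099]
tcp_rot: [0.486, 0.874, 0.001, -0.001]
ft_force: [0.8, 0.1, -0.5]
opening: 0.0122
finger_force: 58.8
```

>>> move_arm(steps=[[-0.035,0.13,-0.05,0,0,0],[-0.035,0.13,-0.05,0,0,0],[-0.035,0.13,-0.05,0,0,0],[-0.035,0.13,-0.05,0,0,0],[-0.035,0.13,-0.05,0,0,0],[-0.035,0.13,-0.05,0,0,0]])

```text
time_s: 29.38
tool_pos: [0.4496, 0.3212, 0.159]
tcp_rot: [0.486, 0.874, -0.001, -0.0]
ft_force: [0.7, -0.5, -0.1]
opening: 0.0121
finger_force: 58.8
```

Run:
```python
from h import *
st()
c=np.load('pics/t5.npy',allow_pickle=True).item()
hsv=cv2.cvtColor(c['img'],40)
c=np.load('pics/top0.npy',allow_pickle=True).item();im=c['img']
# box and cover
blobs(c,'orange',[3,170,100],[16,255,255],.09,60,(.49,-.42),.1)
blobs(c,'rail',[0,0,170],[180,60,255],.092,10,(.49,-.38),.12)
l=cv2.createLineSegmentDetector().detect(cv2.cvtColor(im,6))[0][:,0]
for s in l:
    if 355<min(s[0],s[2]) and max(s[0],s[2])<455 and 210<min(s[1],s[3]) and max(s[1],s[3])<275 and np.hypot(s[2]-s[0],s[3]-s[1])>12:
        a=onz(c,s[0],s[1],.09);b=onz(c,s[2],s[3],.09);print(s.round(),a[:2].round(4),b[:2].round(4),np.degrees(np.arctan2(*(b-a)[1::-1])).round(1))
```

```text
t 29.4 pos [0.4496 0.3212 0.159 ] yaw 121.81 q [-0.48  0.59 -0.28  1.81  0.23  0.77 -0.32] F [ 0.7 -0.5 -0.1] T [-0.07 -0.04 -0.02] op 0.0121 ff 58.8 tilt [-0.001 -0.   ]
orange (426, 242) xy [ 0.47   -0.3979] cen [ 0.4701 -0.3978] sides [67.2, 61.7] ang [-85.0, -175.8]
rail (409, 259) xy [ 0.4295 -0.3568] cen [ 0.4292 -0.357 ] sides [172.2, 8.7] ang [-85.4, -176.2]
rail (407, 227) xy [ 0.5044 -0.3516] cen [ 0.5043 -0.3501] sides [170.6, 8.1] ang [-85.6, -176.6]
[370. 231. 394. 229.] [ 0.4934 -0.2662] [ 0.4989 -0.3227] -84.5
[442. 222. 371. 227.] [ 0.5154 -0.4349] [ 0.5023 -0.2668] 94.5
[396. 229. 427. 227.] [ 0.4989 -0.3254] [ 0.5043 -0.3992] -85.8
[407. 257. 379. 260.] [ 0.4329 -0.351 ] [ 0.4276 -0.2869] 94.7
[412. 231. 414. 254.] [ 0.4954 -0.3632] [ 0.44   -0.3672] -175.9
[392. 263. 437. 260.] [ 0.4189 -0.3161] [ 0.4274 -0.4223] -85.4
[429. 225. 443. 226.] [ 0.5078 -0.4052] [ 0.5064 -0.4378] -92.5
[373. 265. 392. 263.] [ 0.4156 -0.2723] [ 0.4205 -0.3157] -83.4
[428. 234. 429. 249.] [ 0.4868 -0.4009] [ 0.4519 -0.4039] -175.0
[397. 220. 366. 221.] [ 0.5207 -0.3286] [ 0.5175 -0.255 ] 92.5
[425. 249. 424. 236.] [ 0.4521 -0.3952] [ 0.4841 -0.3927] 4.5
[363. 221. 368. 269.] [ 0.5178 -0.2499] [ 0.405  -0.2592] -175.3
[362. 267. 358. 223.] [ 0.4108 -0.2459] [ 0.5124 -0.2378] 4.6
[411. 254. 409. 232.] [ 0.4401 -0.36  ] [ 0.4925 -0.3561] 4.3
[442. 253. 440. 228.] [ 0.4434 -0.4348] [ 0.5018 -0.4304] 4.3
[442. 265. 424. 268.] [ 0.4151 -0.4336] [ 0.4095 -0.3918] 97.6
[434. 217. 398. 219.] [ 0.5276 -0.4173] [ 0.5216 -0.3313] 94.0
[391. 217. 431. 215.] [ 0.528  -0.3138] [ 0.5313 -0.4084] -88.0
```

>>> move_arm(steps=[[-0.02,0.01,-0.03,0,0,0],[-0.02,0.01,-0.06,0,0,0],[-0.02,0.01,-0.07,0,0,0],[-0.02,0.01,-0.07,0,0,0]])

```text
time_s: 29.72
tool_pos: [0.4307, 0.3273, 0.0878]
tcp_rot: [0.489, 0.872, -0.003, -0.0]
ft_force: [0.6, -1.4, -0.0]
opening: 0.0123
finger_force: 58.8
```

>>> move_arm(steps=[[0,0,0,0,0,0],[0,0,0,0,0,0],[0,0,0,0,0,0],[0,0,0,0,0,0],[0,0,0.04,0,0,0],[0,0,0.08,0,0,0],[0.02,-0.03,0.11,0,0,-0.1],[0.04,-0.07,0.13,0,0,-0.2]], jaw=0.0)

```text
time_s: 30.38
tool_pos: [0.4662, 0.2742, 0.219]
tcp_rot: [0.575, 0.818, 0.005, 0.0]
ft_force: [1.5, -1.5, -0.6]
opening: 0.0428
finger_force: 0.0
```

Run:
```python
from h import *
st();c=cam('scene');t=cam('top')
cv2.imwrite('pics/f9.png',np.hstack([cv2.resize(c['img'][165:275,375:485],(390,390)),cv2.resize(t['img'][140:290,160:460],(400,200)).repeat(1,0) if 0 else cv2.copyMakeBorder(cv2.resize(t['img'][140:290,160:460],(400,200)),0,190,0,0,0)]))
blobs(t,'orange',[3,170,100],[16,255,255],.09,60,(.49,-.42),.1)
```

```text
t 30.4 pos [0.4662 0.2742 0.219 ] yaw 109.77 q [-0.4   0.49 -0.25  1.79  0.15  0.87 -0.38] F [ 1.5 -1.5 -0.6] T [-0.02 -0.09 -0.04] op 0.0428 ff 0.0 tilt [0.005 0.   ]
orange (426, 242) xy [ 0.4701 -0.3975] cen [ 0.4701 -0.3976] sides [67.0, 61.3] ang [-85.3, -176.2]
```

View pics/f9.png

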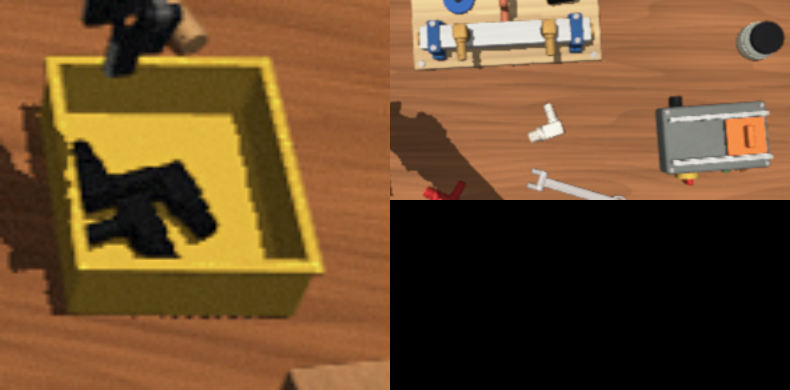

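All three black elbows are in the bin, both barbs point to the front, and the cover hasn't moved. Now the starter box: rib about (0.469,-0.398), yaw 4.4°.

>>> move_arm(steps=[[0,-0.25,0,0,0,-0.6],[0,-0.25,0,0,0,-0.6],[0,-0.25,0,0,0,-0.6],[0,-0.25,0,0,0,-0.6],[0,-0.25,0,0,0,-0.6],[0,-0.25,0,0,0,-0.6],[0,-0.25,0,0,0,-0.6]])

```text
time_s: 31.07
tool_pos: [0.4653, 0.0092, 0.215]
tcp_rot: [0.805, 0.593, -0.002, 0.003]
ft_force: [0.4, 0.0, 0.3]
opening: 0.0426
finger_force: 0.0
```

>>> move_arm(steps=[[0.001,-0.25,0,0,0,-0.6],[0.001,-0.25,0,0,0,-0.6],[0.001,-0.25,0,0,0,-0.6],[0.001,-0.25,0,0,0,-0.6],[0.001,-0.25,0,0,0,-0.6],[0.001,-0.25,0,0,0,-0.6],[0.001,-0.25,0,0,0,-0.6]])

```text
time_s: 31.65
tool_pos: [0.4649, -0.2411, 0.2154]
tcp_rot: [0.949, 0.315, -0.001, 0.005]
ft_force: [-0.3, -1.3, 0.1]
opening: 0.0429
finger_force: 0.0
```

>>> move_arm(steps=[[0.001,-0.17,0,0,0,-0.55],[0.001,-0.17,0,0,0,-0.55],[0.001,-0.17,0,0,0,-0.55],[0.001,-0.17,0,0,0,-0.55],[0.001,-0.17,0,0,0,-0.55],[0.001,-0.17,0,0,0,-0.55],[0.001,-0.17,0,0,0,-0.55]])

```text
time_s: 32.23
tool_pos: [0.468, -0.399, 0.2142]
tcp_rot: [0.999, 0.041, -0.0, -0.001]
ft_force: [1.1, 0.7, 0.4]
opening: 0.0431
finger_force: 0.0
```

Run:
```python
from h import *
st();c=cam('wrist');cv2.imwrite('pics/w10.png',c['img']);np.save('pics/w10.npy',c,allow_pickle=True)
blobs(c,'orange',[3,170,100],[16,255,255],.09,200,(.47,-.40),.1)
print(px(c,[.469,-.398,.115]),px(c,[.469,-.398,.09]))
l=cv2.createLineSegmentDetector().detect(cv2.cvtColor(c['img'],6))[0][:,0]
for s in l:
    a=onz(c,s[0],s[1],.115);b=onz(c,s[2],s[3],.115);m=(a+b)/2
    if np.hypot(*(m[:2]-[.47,-.4]))<.055 and np.hypot(*(b-a))>.015: print(s.round(),a[:2].round(4),b[:2].round(4),np.degrees(np.arctan2(*(b-a)[1::-1])).round(1))
```

```text
t 32.2 pos [ 0.468  -0.399   0.2142] yaw 4.75 q [ 0.49  0.61  0.29  1.59 -0.2   0.97 -0.63] F [1.1 0.7 0.4] T [ 0.04 -0.02 -0.05] op 0.0431 ff 0.0 tilt [-0.    -0.001]
orange (280, 202) xy [ 0.4712 -0.3996] cen [ 0.4683 -0.4032] sides [67.3, 63.9] ang [-85.2, -172.8]
orange (280, 205) xy [ 0.4694 -0.3994] cen [ 0.5151 -0.391 ] sides [325.8, 312.4] ang [-85.2, -162.2]
(np.float64(277.184113567207), np.float64(217.56459259434348)) (np.float64(277.4669955712065), np.float64(205.43149031556933))Traceback (most recent call last):
  File "<stdin>", line 8, in <module>
TypeError: return arrays must be of ArrayType
```

View pics/w10.png

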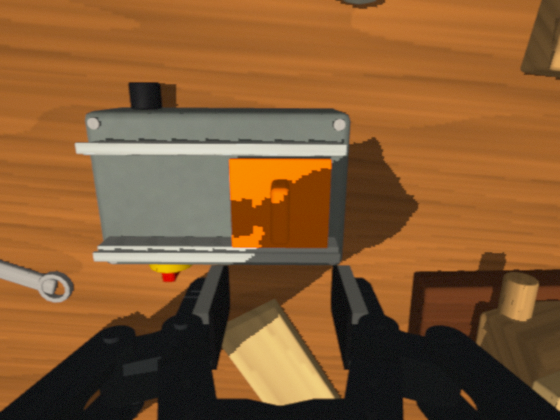

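The rib is under the gripper at about (280,217). I'll descend and pinch it.

>>> move_arm(steps=[[0.001,0.0,-0.04,0,0,0],[0.001,0.0,-0.07,0,0,0],[0.001,0.0,-0.088,0,0,0],[0.001,0.0,-0.088,0,0,0],[0.001,0.0,-0.088,0,0,0]])

```text
time_s: 32.7
tool_pos: [0.4693, -0.3977, 0.1261]
tcp_rot: [0.999, 0.042, -0.0, -0.001]
ft_force: [-0.7, -0.6, -0.1]
opening: 0.043
finger_force: 0.0
```

>>> move_arm(steps=[[0,0,0,0,0,0],[0,0,0,0,0,0],[0,0,0,0,0,0],[0,0,0,0,0,0],[0,0,0,0,0,0],[0,0,0,0,0,0],[0,0,0,0,0,0]], jaw=-1)

```text
time_s: 33.28
tool_pos: [0.4697, -0.3988, 0.1287]
tcp_rot: [0.999, 0.041, 0.001, -0.001]
ft_force: [-2.0, 3.5, 5.1]
opening: 0.0102
finger_force: 59.8
```

Run:
```python
from h import *
st()
```

```text
t 33.3 pos [ 0.4697 -0.3988  0.1287] yaw 4.66 q [ 0.51  0.71  0.26  1.67 -0.24  0.79 -0.6 ] F [-2.   3.5  5.1] T [ 0.71  0.19 -0.07] op 0.0102 ff 59.8 tilt [ 0.001 -0.001]
```

>>> move_arm(steps=[[0,0,0.002,0,0,0],[-0.001,0.012,0.002,0,0,0],[-0.002,0.025,0.002,0,0,0],[-0.003,0.04,0.002,0,0,0],[-0.004,0.055,0.002,0,0,0],[-0.005,0.066,0.002,0,0,0],[-0.006,0.074,0.002,0,0,0],[-0.006,0.074,0.002,0,0,0]])

```text
time_s: 33.95
tool_pos: [0.4639, -0.324, 0.1288]
tcp_rot: [0.999, 0.041, 0.001, -0.001]
ft_force: [3.3, 1.6, -3.4]
opening: 0.01
finger_force: 59.7
```

Run:
```python
from h import *
st();t=cam('top');blobs(t,'orange',[3,170,100],[16,255,255],.09,60,(.47,-.36),.1);s=cam('scene');np.save('pics/s11.npy',s,allow_pickle=True)
blobs(s,'orange',[3,170,100],[16,255,255],.09,20,(.47,-.36),.1);blobs(s,'green',[40,120,50],[85,255,255],.083,10,(.47,-.40),.06)
```

```text
t 34.0 pos [ 0.4639 -0.324   0.1288] yaw 4.73 q [ 0.4   0.65  0.27  1.82 -0.25  0.71 -0.68] F [ 3.3  1.6 -3.4] T [ 0.42 -0.75 -0.07] op 0.01 ff 59.7 tilt [ 0.001 -0.001]
orange (394, 235) xy [ 0.4846 -0.3211] cen [ 0.4843 -0.3144] sides [65.0, 23.0] ang [-81.6, -172.2]
orange (180, 175) xy [ 0.4683 -0.3225] cen [ 0.473 -0.319] sides [75.8, 60.6] ang [100.8, 16.4]
green (155, 174) xy [ 0.4721 -0.3978] cen [ 0.4738 -0.3982] sides [24.4, 28.0] ang [160.6, 51.9]
```

Cover open (75 mm) and the green button shows at about (0.472,-0.398). I'll release, lift, move over it and close the jaws.

>>> move_arm(steps=[[0,0,0,0,0,0],[0,0,0,0,0,0],[0,0,0,0,0,0],[0,0,0.03,0,0,0],[0,0,0.05,0,0,0],[0.003,-0.03,0.05,0,0,0],[0.007,-0.06,0.05,0,0,0],[0.007,-0.075,0.05,0,0,0]], jaw=0.0)

```text
time_s: 34.72
tool_pos: [0.4688, -0.4059, 0.1798]
tcp_rot: [0.999, 0.039, 0.0, 0.003]
ft_force: [-0.1, -0.4, -0.3]
opening: 0.0427
finger_force: 0.0
```

>>> move_arm(steps=[[0,0,0,0,0,0],[0,0,0,0,0,0],[0,0,-0.02,0,0,0],[0,0,-0.03,0,0,0],[0,0,-0.04,0,0,0],[0,0,-0.05,0,0,0],[0,0,-0.05,0,0,0],[0,0,-0.05,0,0,0]], jaw=-1)

```text
time_s: 35.38
tool_pos: [0.4696, -0.4003, 0.1278]
tcp_rot: [0.999, 0.04, -0.001, -0.001]
ft_force: [0.4, -0.6, 0.3]
opening: 0.0002
finger_force: 0.0
```

Run:
```python
from h import *
st();t=cam('top');blobs(t,'orange',[3,170,100],[16,255,255],.09,60,(.47,-.36),.1);blobs(t,'green',[40,120,50],[85,255,255],.083,5,(.47,-.40),.06)
```

```text
t 35.4 pos [ 0.4696 -0.4003  0.1278] yaw 4.64 q [ 0.51  0.72  0.27  1.66 -0.25  0.8  -0.6 ] F [ 0.4 -0.6  0.3] T [-0.03  0.02 -0.01] op 0.0002 ff 0.0 tilt [-0.001 -0.001]
orange (395, 244) xy [ 0.4644 -0.3238] cen [ 0.4645 -0.324 ] sides [67.0, 61.3] ang [-85.3, -176.0]
green (424, 237) xy [ 0.4806 -0.3959] cen [ 0.4808 -0.3957] sides [11.9, 4.7] ang [-89.7, 179.4]
```

>>> move_arm(steps=[[0.001,0.001,-0.006,0,0,0],[0.001,0.001,-0.012,0,0,0],[0.001,0.001,-0.017,0,0,0],[0.001,0.001,-0.02,0,0,0],[0.001,0.001,-0.022,0,0,0],[0.001,0.001,-0.022,0,0,0]])

```text
time_s: 35.93
tool_pos: [0.4706, -0.3996, 0.1062]
tcp_rot: [0.999, 0.04, -0.0, -0.0]
ft_force: [-1.6, 1.9, 2.8]
opening: 0.0001
finger_force: 1.5
```

>>> move_arm(steps=[[0,0,-0.002,0,0,0],[0,0,-0.004,0,0,0],[0,0,-0.004,0,0,0]])

```text
time_s: 36.18
tool_pos: [0.4707, -0.3997, 0.1032]
tcp_rot: [0.999, 0.04, 0.0, -0.0]
ft_force: [-1.5, 2.8, 6.1]
opening: -0.0002
finger_force: 3.1
```

>>> move_arm(steps=[[0,0,-0.002,0,0,0],[0,0,-0.004,0,0,0],[0,0,-0.005,0,0,0],[0,0,-0.005,0,0,0]])

```text
time_s: 36.52
tool_pos: [0.4708, -0.3998, 0.1027]
tcp_rot: [0.999, 0.04, 0.001, -0.0]
ft_force: [-6.2, 7.3, 29.6]
opening: -0.0
finger_force: 14.5
```

Hard stop reached, so the button is fully in. I'll let go and return to the rib.

>>> move_arm(steps=[[0,0,0.02,0,0,0],[0,0,0.05,0,0,0],[0,0,0.08,0,0,0],[-0.003,0.03,0.08,0,0,0],[-0.006,0.06,0.08,0,0,0],[-0.006,0.075,0.08,0,0,0],[-0.006,0.075,0.08,0,0,0],[-0.006,0.075,0.08,0,0,0]], jaw=0.0)

```text
time_s: 37.18
tool_pos: [0.4652, -0.3246, 0.1772]
tcp_rot: [0.999, 0.041, 0.0, 0.0]
ft_force: [0.7, -0.5, -1.3]
opening: 0.0427
finger_force: 0.0
```

>>> move_arm(steps=[[0,0,-0.02,0,0,0],[0,0,-0.04,0,0,0],[0,0,-0.05,0,0,0],[0,0,-0.05,0,0,0],[0,0,-0.05,0,0,0]])

```text
time_s: 37.6
tool_pos: [0.4644, -0.3261, 0.1269]
tcp_rot: [0.999, 0.04, -0.001, 0.0]
ft_force: [-0.0, 0.1, 0.2]
opening: 0.0427
finger_force: 0.0
```

Run:
```python
from h import *
st()
```

```text
t 37.6 pos [ 0.4644 -0.3261  0.1269] yaw 4.53 q [ 0.4   0.66  0.27  1.81 -0.25  0.71 -0.68] F [-0.   0.1  0.2] T [ 0.02  0.02 -0.02] op 0.0427 ff 0.0 tilt [-0.001  0.   ]
```

Pinch and slide shut, with about 3 mm overtravel against the stop.

>>> move_arm(steps=[[0,0,0,0,0,0],[0,0,0,0,0,0],[0,0,0,0,0,0],[0,0,0,0,0,0],[0,0,0,0,0,0],[0,0,0,0,0,0],[0,0,0.002,0,0,0]], jaw=-1)

```text
time_s: 38.18
tool_pos: [0.4652, -0.325, 0.1288]
tcp_rot: [0.999, 0.04, 0.001, 0.0]
ft_force: [4.7, -1.4, -16.0]
opening: 0.0098
finger_force: 58.4
```

>>> move_arm(steps=[[0.001,-0.012,0,0,0,0],[0.002,-0.025,0,0,0,0],[0.003,-0.04,0,0,0,0],[0.004,-0.053,0,0,0,0],[0.005,-0.064,0,0,0,0],[0.006,-0.073,0,0,0,0],[0.006,-0.078,0,0,0,0],[0.006,-0.078,0,0,0,0]])

```text
time_s: 38.85
tool_pos: [0.471, -0.3991, 0.1287]
tcp_rot: [0.999, 0.041, -0.001, -0.005]
ft_force: [0.5, 7.7, 0.6]
opening: 0.0098
finger_force: 60.7
```

Run:
```python
from h import *
st()
```

```text
t 38.9 pos [ 0.471  -0.3991  0.1287] yaw 4.68 q [ 0.52  0.72  0.26  1.66 -0.25  0.81 -0.6 ] F [0.5 7.7 0.6] T [ 1.78 -0.19 -0.05] op 0.0098 ff 60.7 tilt [-0.001 -0.005]
```

>>> move_arm(steps=[[0,-0.003,0,0,0,0],[0,-0.006,0,0,0,0],[0,-0.006,0,0,0,0]])

```text
time_s: 39.1
tool_pos: [0.4711, -0.3995, 0.1286]
tcp_rot: [0.999, 0.042, -0.002, -0.01]
ft_force: [-0.8, 16.3, 7.3]
opening: 0.0105
finger_force: 61.4
```

>>> move_arm(steps=[[0,0.006,0,0,0,0],[0,0.006,0,0,0,0]])

```text
time_s: 39.27
tool_pos: [0.471, -0.399, 0.1287]
tcp_rot: [0.999, 0.041, -0.001, -0.004]
ft_force: [0.6, 7.6, -0.9]
opening: 0.0099
finger_force: 60.6
```

Run:
```python
from h import *
st()
```

```text
t 39.3 pos [ 0.471  -0.399   0.1287] yaw 4.74 q [ 0.51  0.72  0.26  1.66 -0.24  0.81 -0.6 ] F [ 0.6  7.6 -0.9] T [ 1.71 -0.3  -0.06] op 0.0099 ff 60.6 tilt [-0.001 -0.004]
```

Firmly at the stop. Release and retreat.

>>> move_arm(steps=[[0,0,0,0,0,0],[0,0,0,0,0,0],[0,0,0,0,0,0],[0,0,0,0,0,0],[0,0,0.04,0,0,0],[0,0,0.08,0,0,0],[0,0,0.12,0,0,0],[0,0,0.14,0,0,0]], jaw=0.0)

```text
time_s: 39.93
tool_pos: [0.4714, -0.4059, 0.2754]
tcp_rot: [0.999, 0.039, 0.003, 0.004]
ft_force: [0.5, -0.6, 1.3]
opening: 0.0422
finger_force: 0.0
```

>>> move_arm(steps=[[-0.1,-0.1,0,0,0,0],[-0.1,-0.1,0,0,0,0],[-0.1,-0.1,0,0,0,0],[-0.1,-0.1,0,0,0,0],[-0.1,-0.1,0,0,0,0],[-0.1,-0.1,0,0,0,0],[-0.1,-0.1,0,0,0,0]])

```text
time_s: 40.52
tool_pos: [0.3717, -0.5023, 0.2694]
tcp_rot: [0.999, 0.041, 0.001, -0.0]
ft_force: [-0.5, 0.0, 0.1]
opening: 0.0426
finger_force: 0.0
```

Run:
```python
from h import *
st();t=cam('top');blobs(t,'orange',[3,170,100],[16,255,255],.09,60,(.47,-.38),.1)
blobs(t,'brass',[12,110,50],[28,255,255],.122,20,(.64,-.05));blobs(t,'brass',[12,110,50],[28,255,255],.122,20,(.64,.1))
blobs(t,'black',[0,0,0],[180,255,45],.02,15,(.45,.345),.15);blobs(t,'black',[0,0,0],[180,255,45],.012,40,(.52,-.1),.25)
d=cv2.absdiff(t['img'],np.load('pics/top0.npy',allow_pickle=True).item()['img']).max(2)>60
n,l,s,_=cv2.connectedComponentsWithStats(d.astype(np.uint8))
print([x.tolist() for x in s[1:] if x[4]>25])
```

```text
t 40.5 pos [ 0.3717 -0.5023  0.2694] yaw 4.68 q [ 0.71  0.58  0.32  1.49 -0.19  1.11 -0.42] F [-0.5  0.   0.1] T [ 0.06 -0.03  0.02] op 0.0426 ff 0.0 tilt [ 0.001 -0.   ]
orange (427, 242) xy [ 0.4701 -0.398 ] cen [ 0.4702 -0.3978] sides [67.4, 61.5] ang [-85.0, -175.8]
black (121, 243) xy [0.4607 0.3298] cen [0.4597 0.3283] sides [96.0, 113.3] ang [-7.9, -99.2]
black (374, 216) xy [ 0.5313 -0.2938] cen [ 0.5311 -0.2928] sides [20.2, 15.1] ang [-89.6, 179.7]
black (288, 135) xy [ 0.7336 -0.0774] cen [ 0.7337 -0.0773] sides [55.0, 32.0] ang [-81.1, -171.7]
[[280, 143, 14, 21, 108], [196, 149, 14, 8, 31], [200, 158, 7, 8, 32], [208, 167, 14, 13, 72], [276, 166, 12, 20, 115], [362, 169, 27, 26, 360], [222, 178, 6, 12, 55], [96, 220, 47, 48, 1124], [317, 224, 25, 26, 347], [181, 228, 33, 25, 394], [285, 265, 261, 155, 13871], [509, 283, 51, 49, 1594], [533, 360, 27, 26, 380], [518, 387, 42, 33, 917]]
```

```bash
python3 -c "
from workcell import bot
print(bot.finish_job())"
```

```text
the job is handed in; nothing more can be done
None
```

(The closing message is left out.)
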